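# Clear the print bench into its trays

### The job

Clear the print bench after a lino session: stand both small ink tins upright on the floor of the white enamel tray, lay both gouges flat on the floor of the wooden tool tray, lengthways, with their blades over the cork end, and lay the brayer in the green tray, roller up off the floor on its stand as it lies now. Set each thing down rather than dropping it, leave nothing on top of anything else or over a rim, and leave the wet carved block and the white bottle where they are.

Things in the scene. Friction and masses are not known exactly. Their poses are not given: they have to be found in the camera images.
- tin_red: Small round ink tin with a red lid and red band, 51 mm across, 41 mm high, standing upright on the bench. Origin: centre of its underside, z up. About 140 g.
- tin_blue: Small round ink tin with a blue lid and blue band, 51 mm across, 41 mm high, standing upright on the bench. Origin: centre of its underside, z up. About 140 g.
- gouge_light: Lino gouge with a pale wooden handle, 116 mm long, lying flat: handle 20 mm wide and high with a flat underside (does not roll), brass ferrule, steel V blade. Origin: at bench height under the root of the blade; its x axis points to the blade. Tip at x = +30 mm, handle from x = -8 to -86 mm; balances about x = -35 mm: grip across the handle there. 45 g.
- gouge_dark: Lino gouge with a dark brown wooden handle, 116 mm long, lying flat: handle 20 mm wide and high with a flat underside (does not roll), brass ferrule, steel V blade. Origin: at bench height under the root of the blade; its x axis points to the blade. Tip at x = +30 mm, handle from x = -8 to -86 mm; balances about x = -35 mm: grip across the handle there. 45 g.
- brayer: Brayer (ink roller) 124 mm long, 58 wide, 39 high: red handle, steel fork, black roller, resting on handle and two stand wires, the roller 11 mm clear. Origin: at bench height on its centre line; x points to the roller (axle x = +12, front +26 mm). Round handle 21 mm thick, axis 10.5 mm up, x = -35 to -98 mm; grip across it near x = -48 mm; balances at x = -20 to -40. 90 g.
- tray_ink: White enamelled tray with a blue rim, for the ink tins. Fixed; may swap places with the other trays. Inside 130 (x) x 164 mm (y), floor 4 mm thick, rim 26 mm above the bench. Origin: under its centre at bench height; y runs along the long side, z up.
- tray_tools: Brown wooden tray, for the gouges; its floor is grey felt with a tan cork strip at one end, the +y end: the cork covers y = +22 to +82 mm in the tray's frame. Fixed; may swap places with the other trays. Inside 130 (x) x 164 mm (y), floor 4 mm thick, rim 26 mm above the bench. Origin: under its centre at bench height; y runs along the long side, z up.
- tray_roller: Green painted tray, for the brayer. Fixed; may swap places with the other trays. Inside 130 (x) x 164 mm (y), floor 4 mm thick, rim 26 mm above the bench. Origin: under its centre at bench height; y runs along the long side, z up.
- block: Carved lino block, still wet: 55 x 75 mm, 19 mm high, plywood with a reddish-brown face and a black leaf pattern; lies loose among the things. Not to be moved. Origin: centre of its underside.
- bottle: White plastic bottle with a yellow band, 48 mm across, 116 mm high, standing on the right of the bench (-y). Not to be moved. Origin: centre of its underside.

How it is judged:
By the outcome, as a careful person would: the job done as asked, in the order asked, and still so for the second after the job is handed in, with the robot touching nothing.
It also fails if it takes over 134 s, if anything falls off the work surface, if the arm or the gripper's body presses on something with over 40 N, if the wrist force passes 120 N, or if a joint passes its speed limit or range.

### The arm

A 6-joint arm with a two-finger parallel gripper is mounted at the origin on the work surface. World frame = base frame: x ahead of the robot, y to its left, z up, the work surface at z = 0. Lengths are in m, angles in rad, forces in N, time in s.
With the tool pointing down it reaches from about 0.425 to 0.95 m from the base axis. Payload 3.5 kg.
Tool frame: the origin (TCP) lies at the very end of the fingers, on their centre line; the grasp point (between the pads) lies 19 mm behind it; z points along the fingers, y is the line along which they close (so a half turn about z gives the same grasp; the last joint's range is limited). The gripper opens to 85 mm and grips with 20 to 120 N. Pads are 22 mm wide; open, the fingers measure 114 mm over their backs; the gripper's body (76 mm by 85 mm) begins 54 mm behind the grasp point. The pads swing forward as they close: fully open they stand 13 mm farther back than shut.
Start: joints at [1.09, 0.286, 1.577, -0, 1.279, -0.15], TCP at [0.219, 0.638, 0.204] pointing down, gripper open.
Joint ranges: [-2.77, 2.77], [-0.9, 2.22], [0.21, 2.48], [-1.53, 4.67], [0.24, 2.81], [-2.84, 2.84]. Speed limits (rad/s): [2.79, 2.79, 3.14, 3.14, 3.14, 3.14].

### API

Orientations are given as a unit quaternion [x, y, z, w].
In Python, from plant import ctrl, optics, sign_off gives the robot as it stands.
- The arm moves only by the shell command python3 -m creep 'ROWS' [FORCE]. ROWS is JSON, a list of rows, each an object of numbers: "x", "y", "z": the shift along the tool's x, y, z in mm; "rx", "ry", "rz": the turn, a rotation vector about the tool's x, y, z in degrees; "grip": the opening, from 0 (shut) to 1 (fully open). In form: [{"x": .., "y": .., "z": .., "rx": .., "ry": .., "rz": .., "grip": ..}, ...]. A call has exactly 10 rows; each row shifts and turns the commanded pose from where the row before left it, along the tool's axes as they then stand; what a row does not reach is not made up. A row lasts 1/12 s, in which the tool goes at most 41.7 mm and 7.16 degrees, less where a joint would pass 70% of its speed; a pose out of reach is approached as far as the arm can. A call with a gripper value outside its range is refused whole. The fingers move at their own pace and stop on an object; FORCE is the grip in N (left out, the last holds). Time passes only in rows, so rows that do not move let the fingers close, or fill a call up. It gives the time, the measured TCP pose, the force, the opening and the grip force at its end, in the units of the state.
- ctrl.get_state(): the state, without advancing time (a new reading comes with each control period).
- optics.read_camera(name): name is "scene" or "top"; returns a dict with "color" (400x640x3 uint8, blue, green, red), "K" (3x3 intrinsics, pixels), "R" (3x3) and "t" (3): a world point X has camera coordinates R X + t. Camera axes: x right, y down, z forward; pixel columns grow to the right and rows downward; lengths in m; the calibration is good to about 2 mm. A picture is of the moment at which its call begins. There is no depth.
- sign_off(): hands the job in; it is judged then, once.
The state is a dict: "time": time; "qpos": joint angles; "dq": joint speeds; "joint_efforts": joint torques, N m; "eef_pos": TCP position; "tcp_rot": TCP orientation; "contact_force": force on the tool from outside, world axes, zero at the start; "wrist_torque": the same for the moment, N m; "opening": opening from 0.0 (shut) to 1.0 (fully open); "finger_force": force on a finger pad.
Only numpy, scipy, OpenCV 4.12 (cv2) and the standard library are available. Lean on these libraries where they do the work, as an engineer would, in place of code of your own. Each camera call takes 0.05 s, during which the arm holds its last target. There are 200 camera calls.

## Working session

There is one attempt and no reset: what is moved stays moved. The work goes in short steps, Python scripts to look and compute and a shell command to move; the robot and the scene stay as the last step left them, time stands still between calls to the robot, and variables do not carry over. Pictures are saved under pics/ and viewed, at most 14 in all, crops included, and the job is handed in when it is done.

```bash
mkdir -p pics; python3 - <<'E'
from plant import ctrl, optics
import cv2,numpy as np
for n in("top","scene"):
    c=optics.read_camera(n); cv2.imwrite(f"pics/{n}0.png",c["color"]); print(n,c["K"].round(1).tolist(),c["R"].round(3).tolist(),c["t"].round(3).tolist())
s=ctrl.get_state(); print(s)
E
ls
```

```text
top [[439.9, 0.0, 315.3], [0.0, 439.9, 198.1], [0.0, 0.0, 1.0]] [[-0.01, -1.0, 0.015], [-0.998, 0.008, -0.07], [0.07, -0.016, -0.997]] [-0.075, 0.569, 1.107]
scene [[419.7, 0.0, 318.6], [0.0, 419.7, 205.9], [0.0, 0.0, 1.0]] [[0.464, 0.886, -0.005], [0.544, -0.29, -0.787], [-0.699, 0.362, -0.616]] [-0.211, -0.3, 1.418]
{'time': 0.1, 'qpos': array([ 1.08997707e+00,  2.87058379e-01,  1.57804935e+00, -7.89287158e-06,
        1.27862345e+00, -1.50017893e-01]), 'dq': array([ 5.72191774e-06, -1.44820317e-03, -4.69909087e-03, -3.07755492e-04,
       -5.67601330e-04, -6.27570171e-04]), 'joint_efforts': array([ 1.94992931e-04, -4.07298410e+01, -2.93697810e+01, -1.54965865e-04,
        3.45487337e-03, -3.08811451e-06]), 'eef_pos': array([0.21891521, 0.63781204, 0.20278789]), 'tcp_rot': array([ 1.64646341e-01,  9.86352087e-01, -1.01768654e-03, -3.28109847e-04]), 'contact_force': array([ 0.25509901, -0.24877201,  0.25315376]), 'wrist_torque': array([-0.02971111,  0.06764764,  0.02623167]), 'finger_force': 0.0, 'opening': 0.9990552175142132}
pics
```

View pics/top0.png

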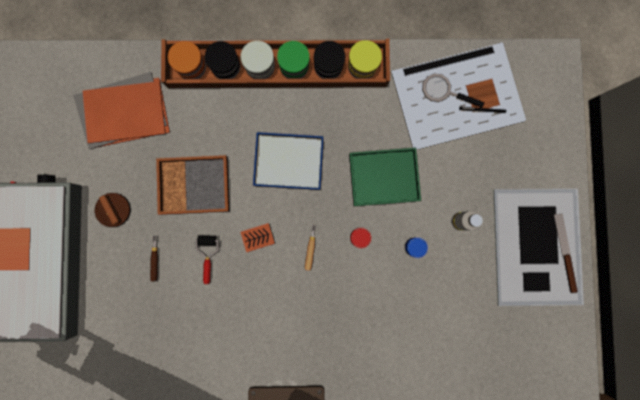

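View pics/scene0.png

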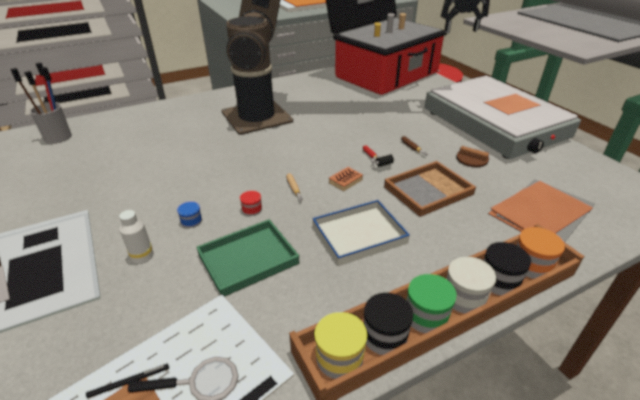

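Top view: up is +x and left is +y. Wooden tray is at about (193,185) with its cork end on the left, white tray (289,161), green tray (385,177). Red tin is at (361,238), blue tin (417,248), light gouge (311,247), dark gouge (154,258), brayer (207,258) and block (258,238). I'll enlarge next.

```bash
python3 - <<'E'
import cv2
i=cv2.imread("pics/top0.png")
for n,(x,y) in {"a":(140,222),"b":(290,215)}.items():
    c=i[y:y+70,x:x+135 if n=="a" else x+145]; cv2.imwrite(f"pics/top0{n}.png",cv2.resize(c,None,fx=5.5,fy=5.5,interpolation=cv2.INTER_CUBIC))
c=i[125:220,150:425]; cv2.imwrite("pics/top0c.png",cv2.resize(c,None,fx=2.9,fy=2.9,interpolation=cv2.INTER_CUBIC)[:, :798])
E
```

```text
(no output)
```

View pics/top0a.png

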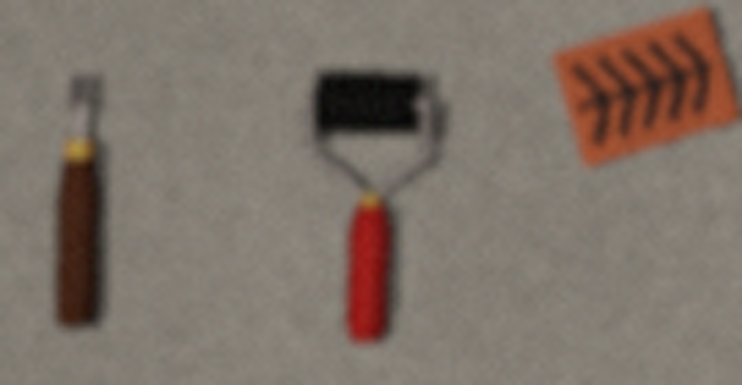

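View pics/top0b.png

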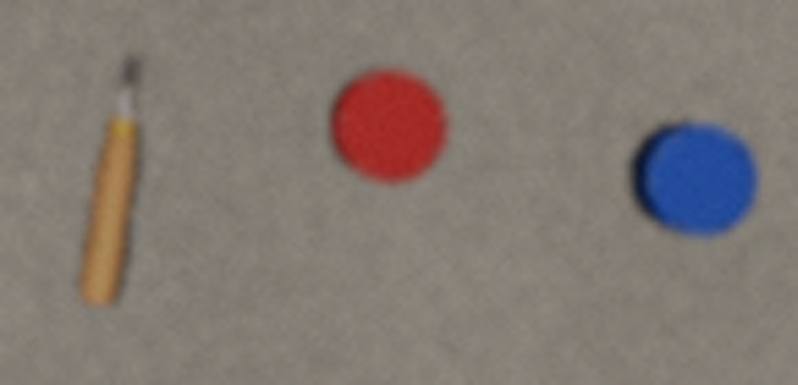

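View pics/top0c.png

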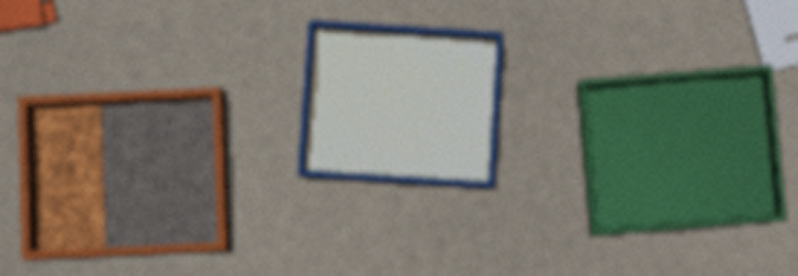

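Zoomed readings (crop px):
- Crop a, dark gouge: handle end (77,324), tip (86,75).
- Crop a, brayer: handle end (367,341), ferrule (371,200), roller (370..378,102).
- Crop b, light gouge: handle end (99,303), tip (131,58).
- Crop b, lids: red (389,126), blue (698,180).
- Crop c: tray rim corners, as used in the script below.

```bash
cat > h.py <<'E'
import numpy as np
from plant import ctrl, optics
from scipy.spatial.transform import Rotation as Rn
def ray(c,p,z):
    d=c["R"].T@np.linalg.solve(c["K"],[p[0],p[1],1.]); o=-c["R"].T@c["t"]
    return (o+d*(z-o[2])/d[2])[:2]
def crop(p,s,o): return ((p[0]+.5)/s-.5+o[0],(p[1]+.5)/s-.5+o[1])
def to(x,y,z,yaw):
    "shift (mm, tool axes now) and rz (deg) to a downward pose whose closing line is at world angle yaw deg"
    s=ctrl.get_state(); R=Rn.from_quat(s["tcp_rot"]); M=R.as_matrix()
    d=M.T@(np.array([x,y,z])-s["eef_pos"])*1e3
    yc=np.degrees(np.arctan2(M[1,1],M[0,1])); t=(yc-yaw+90)%180-90   # tool z down: +rz turns yaw negative
    print("at",s["eef_pos"].round(4),"closing",yc.round(2),"tilt",(R.as_rotvec(),M[:,2].round(4))[1],"| shift",d.round(1),"rz",t.round(2),"t",round(s["time"],1),"q6",s["qpos"][5].round(2),"op",s["opening"].round(3),"F",s["contact_force"].round(1))
E
python3 - <<'E'
from h import *
c=optics.read_camera("top")
A=lambda p,z:ray(c,crop(p,5.5,(140,222)),z); B=lambda p,z:ray(c,crop(p,5.5,(290,215)),z); C=lambda p,z:ray(c,crop(p,2.9,(150,125)),z)
ang=lambda v:np.degrees(np.arctan2(v[1],v[0])).round(1)
def line(n,a,b): print(n,a.round(4),b.round(4),"len",np.linalg.norm(b-a).round(4),"dir",ang(b-a))
line("dark",A((77,324),.01),A((86,75),.005)); line("dark h",A((77,324),.01),A((79,158),.01))
line("light",B((99,303),.01),B((131,58),.005)); line("light h",B((99,303),.01),B((123,120),.01))
line("bray h",A((367,341),.0105),A((371,200),.0105)); 
print("fork",A((316,125),.02),A((440,125),.02))
print("red",B((389,126),.041).round(4),"blue",B((698,180),.041).round(4))
for n,q in dict(tools=[(20,98),(222,89),(229,250),(27,260)],ink=[(311,22),(502,34),(493,187),(300,176)],roller=[(579,82),(770,68),(784,216),(591,235)]).items():
    w=np.array([C(p,.026) for p in q]); y=w[0]+w[3]-w[1]-w[2]
    print(n,w.mean(0).round(4),"long",np.linalg.norm(y)/2,"short",np.linalg.norm(w[0]+w[1]-w[2]-w[3])/2,"ydir",ang(y), ang(w[0]+w[1]-w[2]-w[3]))
q=[(557,55),(712,8),(742,118),(590,165)]; print("block",np.mean([A(p,.019) for p in q],0))
to(0.5,-0.1,.1,90)
E
```

```text
dark [0.363  0.3324] [0.4775 0.3318] len 0.1145 dir -0.3
dark h [0.363  0.3324] [0.4392 0.3327] len 0.0762 dir 0.2
light [ 0.3859 -0.0588] [ 0.4995 -0.0748] len 0.1147 dir -8.0
light h [ 0.3859 -0.0588] [ 0.4706 -0.0707] len 0.0855 dir -8.0
bray h [0.3538 0.1988] [0.4185 0.1975] len 0.0647 dir -1.2
fork [0.45365075 0.22084042] [0.45307638 0.16386586]
red [ 0.4672 -0.1916] blue [ 0.4413 -0.3322]
tools [0.6051 0.2319] long 0.17660655253741434 short 0.14265174987252244 ydir 92.3 3.0
ink [ 0.6649 -0.0113] long 0.16989945016711366 short 0.13709219644707182 ydir 86.1 -4.0
roller [ 0.6225 -0.2582] long 0.17109899885711552 short 0.13428280625153965 ydir 94.5 3.8
block [0.46984931 0.06713787]Traceback (most recent call last):
  File "<stdin>", line 15, in <module>
  File "h.py", line 13, in to
    print("at",s["eef_pos"].round(4),"closing",yc.round(2),"tilt",(R.as_rotvec(),M[:,2].round(4))[1],"| shift",d.round(1),"rz",t.round(2),"t",round(s["time"],1),"q6",s["qpos"][5].round(2),"op",s["opening"].round(3),"F",s["contact_force"].round(1))
                                                                                                                                                                                                 ^^^^^^^^^^^^^^^^^^
AttributeError: 'float' object has no attribute 'round'
```

```bash
sed -i 's/s\["opening"\].round(3)/round(s["opening"],3)/' h.py; python3 - <<'E'
from h import *
to(.4672,-.1916,.14,-4)
E
```

```text
at [0.2189 0.6379 0.2029] closing 71.05 tilt [-9.0e-04 -1.7e-03 -1.0e+00] | shift [-504.3 -703.8   64.1] rz 75.05 t 0.1 q6 -0.15 op 1.0 F [ 0.8 -0.5 -0.6]
```

```bash
python3 -m creep '[{"rz":7},{"rz":7},{"rz":7},{"rz":7},{"rz":7},{"rz":7},{"rz":7},{"rz":7},{"rz":7},{"rz":7}]' 40; python3 - <<'E'
from h import *
to(.5,.2,.18,-4)
to(.4672,-.1916,.14,-4)
E
```

```text
at [0.2189 0.6379 0.2029] closing 71.05 tilt [-9.0e-04 -1.7e-03 -1.0e+00] | shift [-408.1 -322.8   23.4] rz 75.05 t 0.1 q6 -0.15 op 1.0 F [ 0.8 -0.5 -0.6]
at [0.2189 0.6379 0.2029] closing 71.05 tilt [-9.0e-04 -1.7e-03 -1.0e+00] | shift [-504.3 -703.8   64.1] rz 75.05 t 0.1 q6 -0.15 op 1.0 F [ 0.8 -0.5 -0.6]$[0]: bad value
```

```bash
python3 -m creep '[{"x":0,"y":0,"z":0,"rx":0,"ry":0,"rz":7,"grip":1},{"x":0,"y":0,"z":0,"rx":0,"ry":0,"rz":7,"grip":1},{"x":0,"y":0,"z":0,"rx":0,"ry":0,"rz":7,"grip":1},{"x":0,"y":0,"z":0,"rx":0,"ry":0,"rz":7,"grip":1},{"x":0,"y":0,"z":0,"rx":0,"ry":0,"rz":7,"grip":1},{"x":0,"y":0,"z":0,"rx":0,"ry":0,"rz":7,"grip":1},{"x":0,"y":0,"z":0,"rx":0,"ry":0,"rz":7,"grip":1},{"x":0,"y":0,"z":0,"rx":0,"ry":0,"rz":7,"grip":1},{"x":0,"y":0,"z":0,"rx":0,"ry":0,"rz":7,"grip":1},{"x":0,"y":0,"z":0,"rx":0,"ry":0,"rz":5,"grip":1}]' 40; python3 - <<'E'
from h import *
to(.5,.2,.18,-4)
to(.4672,-.1916,.14,-4)
E
```

```text
time: 0.98
eef_pos: [0.2191, 0.6381, 0.2034]
tcp_rot: [0.69, 0.724, -0.0, 0.0]
contact_force: [-0.2, -0.4, -0.5]
opening: 1.003
finger_force: 0.0
at [0.2191 0.6381 0.2034] closing 2.73 tilt [-5.e-04 -9.e-04 -1.e+00] | shift [-451.   259.8   23.7] rz 6.73 t 1.0 q6 1.04 op 1.003 F [-0.2 -0.4 -0.5]
at [0.2191 0.6381 0.2034] closing 2.73 tilt [-5.e-04 -9.e-04 -1.e+00] | shift [-840.6  208.4   64. ] rz 6.73 t 1.0 q6 1.04 op 1.003 F [-0.2 -0.4 -0.5]
```

```bash
python3 -m creep '[{"x":-31,"y":18,"z":2,"rx":0,"ry":0,"rz":0,"grip":1},{"x":-31,"y":18,"z":2,"rx":0,"ry":0,"rz":0,"grip":1},{"x":-31,"y":18,"z":2,"rx":0,"ry":0,"rz":0,"grip":1},{"x":-31,"y":18,"z":2,"rx":0,"ry":0,"rz":0,"grip":1},{"x":-31,"y":18,"z":2,"rx":0,"ry":0,"rz":0,"grip":1},{"x":-31,"y":18,"z":2,"rx":0,"ry":0,"rz":0,"grip":1},{"x":-31,"y":18,"z":2,"rx":0,"ry":0,"rz":0,"grip":1},{"x":-31,"y":18,"z":2,"rx":0,"ry":0,"rz":0,"grip":1},{"x":-31,"y":18,"z":2,"rx":0,"ry":0,"rz":0,"grip":1},{"x":-31,"y":18,"z":2,"rx":0,"ry":0,"rz":0,"grip":1}]' 40 >/dev/null
python3 -m creep '[{"x":-28,"y":16,"z":2,"rx":0,"ry":0,"rz":0,"grip":1},{"x":-28,"y":16,"z":2,"rx":0,"ry":0,"rz":0,"grip":1},{"x":-28,"y":16,"z":2,"rx":0,"ry":0,"rz":0,"grip":1},{"x":-28,"y":16,"z":2,"rx":0,"ry":0,"rz":0,"grip":1},{"x":-28,"y":16,"z":2,"rx":0,"ry":0,"rz":0,"grip":1},{"x":-39,"y":-5,"z":4,"rx":0,"ry":0,"rz":0,"grip":1},{"x":-39,"y":-5,"z":4,"rx":0,"ry":0,"rz":0,"grip":1},{"x":-39,"y":-5,"z":4,"rx":0,"ry":0,"rz":0,"grip":1},{"x":-39,"y":-5,"z":4,"rx":0,"ry":0,"rz":0,"grip":1},{"x":-39,"y":-5,"z":4,"rx":0,"ry":0,"rz":0,"grip":1}]' >/dev/null
python3 -m creep '[{"x":-39,"y":-5,"z":4,"rx":0,"ry":0,"rz":0,"grip":1},{"x":-39,"y":-5,"z":4,"rx":0,"ry":0,"rz":0,"grip":1},{"x":-39,"y":-5,"z":4,"rx":0,"ry":0,"rz":0,"grip":1},{"x":-39,"y":-5,"z":4,"rx":0,"ry":0,"rz":0,"grip":1},{"x":-30,"y":-5,"z":0,"rx":0,"ry":0,"rz":0,"grip":1},{"x":0,"y":0,"z":0,"rx":0,"ry":0,"rz":6.7,"grip":1},{"x":0,"y":0,"z":0,"rx":0,"ry":0,"rz":0,"grip":1},{"x":0,"y":0,"z":0,"rx":0,"ry":0,"rz":0,"grip":1},{"x":0,"y":0,"z":0,"rx":0,"ry":0,"rz":0,"grip":1},{"x":0,"y":0,"z":0,"rx":0,"ry":0,"rz":0,"grip":1}]'
python3 - <<'E'
from h import *
to(.4672,-.1916,.012,-4)
E
```

```text
time: 3.48
eef_pos: [0.4731, -0.1792, 0.1379]
tcp_rot: [0.728, 0.685, 0.0, -0.0]
contact_force: [0.7, -0.3, 0.1]
opening: 1.002
finger_force: 0.0
at [ 0.4731 -0.1792  0.1379] closing -3.48 tilt [-2.e-04  2.e-04 -1.e+00] | shift [-12.7  -5.1 125.9] rz 0.52 t 3.5 q6 -0.5 op 1.002 F [ 0.7 -0.3  0.1]
```

```bash
python3 -m creep '[{"x":-12.5,"y":-5,"z":12,"rx":0,"ry":0,"rz":0.5,"grip":1},{"x":0,"y":0,"z":20,"rx":0,"ry":0,"rz":0,"grip":1},{"x":0,"y":0,"z":20,"rx":0,"ry":0,"rz":0,"grip":1},{"x":0,"y":0,"z":20,"rx":0,"ry":0,"rz":0,"grip":1},{"x":0,"y":0,"z":20,"rx":0,"ry":0,"rz":0,"grip":1},{"x":0,"y":0,"z":20,"rx":0,"ry":0,"rz":0,"grip":1},{"x":0,"y":0,"z":13,"rx":0,"ry":0,"rz":0,"grip":1},{"x":0,"y":0,"z":6,"rx":0,"ry":0,"rz":0,"grip":1},{"x":0,"y":0,"z":0,"rx":0,"ry":0,"rz":0,"grip":1},{"x":0,"y":0,"z":0,"rx":0,"ry":0,"rz":0,"grip":1}]' 40
python3 -m creep '[{"x":0,"y":0,"z":0,"rx":0,"ry":0,"rz":0,"grip":0.4},{"x":0,"y":0,"z":0,"rx":0,"ry":0,"rz":0,"grip":0.4},{"x":0,"y":0,"z":0,"rx":0,"ry":0,"rz":0,"grip":0.4},{"x":0,"y":0,"z":0,"rx":0,"ry":0,"rz":0,"grip":0.4},{"x":0,"y":0,"z":0,"rx":0,"ry":0,"rz":0,"grip":0.4},{"x":0,"y":0,"z":0,"rx":0,"ry":0,"rz":0,"grip":0.4},{"x":0,"y":0,"z":0,"rx":0,"ry":0,"rz":0,"grip":0.4},{"x":0,"y":0,"z":0,"rx":0,"ry":0,"rz":0,"grip":0.4},{"x":0,"y":0,"z":0,"rx":0,"ry":0,"rz":0,"grip":0.4},{"x":0,"y":0,"z":0,"rx":0,"ry":0,"rz":0,"grip":0.4}]' 40
python3 - <<'E'
from h import *
u=np.radians(86.1);y=np.array([np.cos(u),np.sin(u)]);c=np.array([.6649,-.0113])
for k in(-.038,.038):
    p=c+k*y; print(p); to(*p,.012,-4)
E
```

```text
time: 4.32
eef_pos: [0.4677, -0.1921, 0.0074]
tcp_rot: [0.732, 0.682, 0.0, 0.0]
contact_force: [0.6, 1.4, 0.4]
opening: 1.001
finger_force: 0.0
time: 5.15
eef_pos: [0.4679, -0.1929, 0.0087]
tcp_rot: [0.732, 0.681, 0.0, 0.001]
contact_force: [-2.6, 1.7, 5.6]
opening: 0.545
finger_force: 39.9
[ 0.66231542 -0.049212  ]
at [ 0.4679 -0.1929  0.0087] closing -4.14 tilt [ 9.e-04 -7.e-04 -1.e+00] | shift [157.3 183.5  -3.2] rz -0.14 t 5.2 q6 -0.52 op 0.545 F [-2.6  1.7  5.6]
[0.66748458 0.026612  ]
at [ 0.4679 -0.1929  0.0087] closing -4.14 tilt [ 9.e-04 -7.e-04 -1.e+00] | shift [233.3 183.2  -3.2] rz -0.14 t 5.2 q6 -0.52 op 0.545 F [-2.6  1.7  5.6]
```

```bash
python3 -m creep '[{"x":0,"y":0,"z":-10,"rx":0,"ry":0,"rz":0,"grip":0.4},{"x":0,"y":0,"z":-20,"rx":0,"ry":0,"rz":0,"grip":0.4},{"x":0,"y":0,"z":-20,"rx":0,"ry":0,"rz":0,"grip":0.4},{"x":0,"y":0,"z":-20,"rx":0,"ry":0,"rz":0,"grip":0.4},{"x":10,"y":8,"z":-10,"rx":0,"ry":0,"rz":0,"grip":0.4},{"x":24,"y":19,"z":0,"rx":0,"ry":0,"rz":0,"grip":0.4},{"x":24,"y":19,"z":0,"rx":0,"ry":0,"rz":0,"grip":0.4},{"x":24,"y":19,"z":0,"rx":0,"ry":0,"rz":0,"grip":0.4},{"x":24,"y":19,"z":0,"rx":0,"ry":0,"rz":0,"grip":0.4},{"x":24,"y":19,"z":0,"rx":0,"ry":0,"rz":0,"grip":0.4}]' >/dev/null
python3 -m creep '[{"x":24,"y":19,"z":0,"rx":0,"ry":0,"rz":0,"grip":0.4},{"x":24,"y":19,"z":0,"rx":0,"ry":0,"rz":0,"grip":0.4},{"x":24,"y":19,"z":0,"rx":0,"ry":0,"rz":0,"grip":0.4},{"x":20,"y":15,"z":0,"rx":0,"ry":0,"rz":0,"grip":0.4},{"x":11,"y":8,"z":0,"rx":0,"ry":0,"rz":0,"grip":0.4},{"x":0,"y":0,"z":15,"rx":0,"ry":0,"rz":0,"grip":0.4},{"x":0,"y":0,"z":15,"rx":0,"ry":0,"rz":0,"grip":0.4},{"x":0,"y":0,"z":10,"rx":0,"ry":0,"rz":0,"grip":0.4},{"x":0,"y":0,"z":0,"rx":0,"ry":0,"rz":0,"grip":0.4},{"x":0,"y":0,"z":0,"rx":0,"ry":0,"rz":0,"grip":0.4}]'
python3 - <<'E'
from h import *
to(.6675,.0266,.0127,-4)
E
```

```text
time: 6.82
eef_pos: [0.6644, 0.0257, 0.0446]
tcp_rot: [0.733, 0.68, -0.002, -0.002]
contact_force: [-0.9, 0.1, -0.2]
opening: 0.537
finger_force: 41.2
at [0.6644 0.0257 0.0446] closing -4.24 tilt [-4.8e-03  3.0e-04 -1.0e+00] | shift [ 1.1  3.2 31.8] rz -0.24 t 6.8 q6 -0.04 op 0.537 F [-0.9  0.1 -0.2]
```

```bash
python3 -m creep '[{"x":1,"y":3,"z":8,"rx":0,"ry":0,"rz":0,"grip":0.4},{"x":0,"y":0,"z":8,"rx":0,"ry":0,"rz":0,"grip":0.4},{"x":0,"y":0,"z":6,"rx":0,"ry":0,"rz":0,"grip":0.4},{"x":0,"y":0,"z":4,"rx":0,"ry":0,"rz":0,"grip":0.4},{"x":0,"y":0,"z":2,"rx":0,"ry":0,"rz":0,"grip":0.4},{"x":0,"y":0,"z":2,"rx":0,"ry":0,"rz":0,"grip":0.4},{"x":0,"y":0,"z":1,"rx":0,"ry":0,"rz":0,"grip":0.4},{"x":0,"y":0,"z":0,"rx":0,"ry":0,"rz":0,"grip":0.4},{"x":0,"y":0,"z":0,"rx":0,"ry":0,"rz":0,"grip":0.4},{"x":0,"y":0,"z":0,"rx":0,"ry":0,"rz":0,"grip":0.4}]'
python3 - <<'E'
from h import *
to(.6675,.0266,.0127,-4)
import cv2
c=optics.read_camera("scene"); cv2.imwrite("pics/s1.png",cv2.resize(c["color"][120:300,220:480],None,fx=3,fy=3,interpolation=cv2.INTER_CUBIC))
E
```

```text
time: 7.65
eef_pos: [0.67, 0.0275, 0.0164]
tcp_rot: [0.732, 0.681, 0.0, 0.0]
contact_force: [-0.8, 0.5, -1.9]
opening: 0.534
finger_force: 41.2
at [0.67   0.0275 0.0164] closing -4.15 tilt [ 7.e-04 -1.e-04 -1.e+00] | shift [-1.1 -2.5  3.7] rz -0.15 t 7.7 q6 -0.04 op 0.534 F [-0.8  0.5 -1.9]
```

View pics/s1.png

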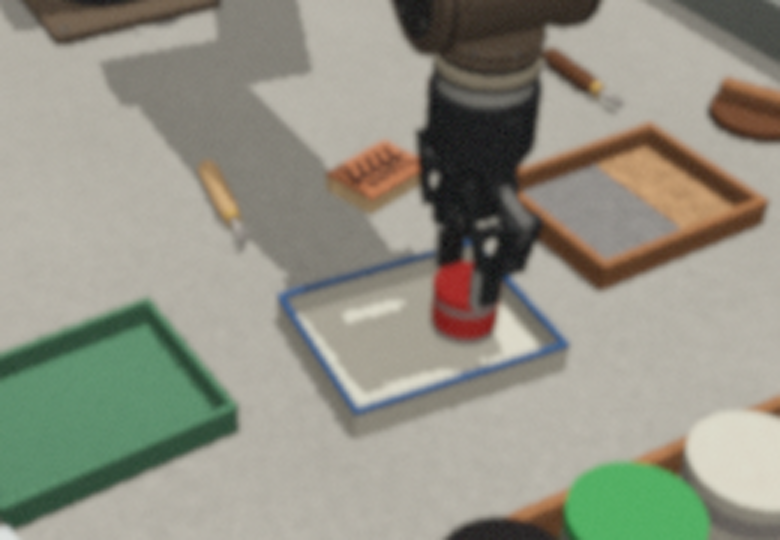

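The red tin is held upright over the right half of the white tray, around (465,300), about 4 mm above the floor. I'll lower it and release.

```bash
python3 -m creep '[{"x":0,"y":0,"z":1,"rx":0,"ry":0,"rz":0,"grip":0.4},{"x":0,"y":0,"z":1,"rx":0,"ry":0,"rz":0,"grip":0.4},{"x":0,"y":0,"z":1,"rx":0,"ry":0,"rz":0,"grip":0.4},{"x":0,"y":0,"z":1,"rx":0,"ry":0,"rz":0,"grip":0.4},{"x":0,"y":0,"z":0.5,"rx":0,"ry":0,"rz":0,"grip":0.4},{"x":0,"y":0,"z":0,"rx":0,"ry":0,"rz":0,"grip":0.4},{"x":0,"y":0,"z":0,"rx":0,"ry":0,"rz":0,"grip":0.4},{"x":0,"y":0,"z":0,"rx":0,"ry":0,"rz":0,"grip":0.4},{"x":0,"y":0,"z":0,"rx":0,"ry":0,"rz":0,"grip":0.4},{"x":0,"y":0,"z":0,"rx":0,"ry":0,"rz":0,"grip":0.4}]'
```

```text
time: 8.53
eef_pos: [0.6699, 0.0275, 0.0129]
tcp_rot: [0.732, 0.681, -0.0, -0.0]
contact_force: [-3.5, -0.1, 4.8]
opening: 0.539
finger_force: 42.9
```

```bash
python3 -m creep '[{"x":0,"y":0,"z":0,"rx":0,"ry":0,"rz":0,"grip":0.6},{"x":0,"y":0,"z":0,"rx":0,"ry":0,"rz":0,"grip":0.65},{"x":0,"y":0,"z":0,"rx":0,"ry":0,"rz":0,"grip":0.75},{"x":0,"y":0,"z":0,"rx":0,"ry":0,"rz":0,"grip":0.8},{"x":0,"y":0,"z":0,"rx":0,"ry":0,"rz":0,"grip":0.8},{"x":0,"y":0,"z":-5,"rx":0,"ry":0,"rz":0,"grip":0.8},{"x":0,"y":0,"z":-20,"rx":0,"ry":0,"rz":0,"grip":0.8},{"x":0,"y":0,"z":-25,"rx":0,"ry":0,"rz":0,"grip":0.8},{"x":0,"y":0,"z":-35,"rx":0,"ry":0,"rz":0,"grip":1},{"x":0,"y":0,"z":-20,"rx":0,"ry":0,"rz":0,"grip":1}]'
python3 - <<'E'
from h import *
to(.4413,-.3322,.08,-4)
E
```

```text
time: 9.37
eef_pos: [0.6712, 0.0274, 0.1205]
tcp_rot: [0.732, 0.681, 0.001, 0.002]
contact_force: [1.6, -0.6, -0.1]
opening: 0.999
finger_force: 0.0
at [0.6712 0.0274 0.1205] closing -4.15 tilt [ 4.4e-03 -5.0e-04 -1.0e+00] | shift [-375.3 -203.5   39.7] rz -0.15 t 9.4 q6 -0.04 op 0.999 F [ 1.6 -0.6 -0.1]
```

```bash
python3 -m creep '[{"x":-15,"y":-8,"z":0,"rx":0,"ry":0,"rz":0,"grip":1},{"x":-31,"y":-17,"z":0,"rx":0,"ry":0,"rz":0,"grip":1},{"x":-31,"y":-17,"z":0,"rx":0,"ry":0,"rz":0,"grip":1},{"x":-31,"y":-17,"z":0,"rx":0,"ry":0,"rz":0,"grip":1},{"x":-31,"y":-17,"z":0,"rx":0,"ry":0,"rz":0,"grip":1},{"x":-31,"y":-17,"z":0,"rx":0,"ry":0,"rz":0,"grip":1},{"x":-31,"y":-17,"z":0,"rx":0,"ry":0,"rz":0,"grip":1},{"x":-31,"y":-17,"z":0,"rx":0,"ry":0,"rz":0,"grip":1},{"x":-31,"y":-17,"z":0,"rx":0,"ry":0,"rz":0,"grip":1},{"x":-31,"y":-17,"z":0,"rx":0,"ry":0,"rz":0,"grip":1}]' >/dev/null
python3 -m creep '[{"x":-31,"y":-17,"z":0,"rx":0,"ry":0,"rz":0,"grip":1},{"x":-31,"y":-17,"z":0,"rx":0,"ry":0,"rz":0,"grip":1},{"x":-20,"y":-8,"z":5,"rx":0,"ry":0,"rz":0,"grip":1},{"x":0,"y":0,"z":10,"rx":0,"ry":0,"rz":0,"grip":1},{"x":0,"y":0,"z":15,"rx":0,"ry":0,"rz":0,"grip":1},{"x":0,"y":0,"z":10,"rx":0,"ry":0,"rz":0,"grip":1},{"x":0,"y":0,"z":0,"rx":0,"ry":0,"rz":0,"grip":1},{"x":0,"y":0,"z":0,"rx":0,"ry":0,"rz":0,"grip":1},{"x":0,"y":0,"z":0,"rx":0,"ry":0,"rz":0,"grip":1},{"x":0,"y":0,"z":0,"rx":0,"ry":0,"rz":0,"grip":1}]'
python3 - <<'E'
from h import *
to(.4413,-.3322,.008,-4)
E
```

```text
time: 11.03
eef_pos: [0.4409, -0.3328, 0.0774]
tcp_rot: [0.732, 0.681, 0.0, 0.001]
contact_force: [0.8, -0.1, 0.9]
opening: 0.998
finger_force: 0.0
at [ 0.4409 -0.3328  0.0774] closing -4.1 tilt [ 0.0011 -0.0012 -1.    ] | shift [ 0.7  0.3 69.4] rz -0.1 t 11.0 q6 -0.76 op 0.998 F [ 0.8 -0.1  0.9]
```

```bash
python3 -m creep '[{"x":0.5,"y":0,"z":10,"rx":0,"ry":0,"rz":0,"grip":1},{"x":0,"y":0,"z":20,"rx":0,"ry":0,"rz":0,"grip":1},{"x":0,"y":0,"z":20,"rx":0,"ry":0,"rz":0,"grip":1},{"x":0,"y":0,"z":15,"rx":0,"ry":0,"rz":0,"grip":1},{"x":0,"y":0,"z":4,"rx":0,"ry":0,"rz":0,"grip":1},{"x":0,"y":0,"z":0,"rx":0,"ry":0,"rz":0,"grip":1},{"x":0,"y":0,"z":0,"rx":0,"ry":0,"rz":0,"grip":0.4},{"x":0,"y":0,"z":0,"rx":0,"ry":0,"rz":0,"grip":0.4},{"x":0,"y":0,"z":0,"rx":0,"ry":0,"rz":0,"grip":0.4},{"x":0,"y":0,"z":0,"rx":0,"ry":0,"rz":0,"grip":0.4}]' >/dev/null
python3 -m creep '[{"x":0,"y":0,"z":0,"rx":0,"ry":0,"rz":0,"grip":0.4},{"x":0,"y":0,"z":0,"rx":0,"ry":0,"rz":0,"grip":0.4},{"x":0,"y":0,"z":0,"rx":0,"ry":0,"rz":0,"grip":0.4},{"x":0,"y":0,"z":-8,"rx":0,"ry":0,"rz":0,"grip":0.4},{"x":0,"y":0,"z":-18,"rx":0,"ry":0,"rz":0,"grip":0.4},{"x":0,"y":0,"z":-25,"rx":0,"ry":0,"rz":0,"grip":0.4},{"x":0,"y":0,"z":-25,"rx":0,"ry":0,"rz":0,"grip":0.4},{"x":0,"y":0,"z":-14,"rx":0,"ry":0,"rz":0,"grip":0.4},{"x":0,"y":0,"z":0,"rx":0,"ry":0,"rz":0,"grip":0.4},{"x":0,"y":0,"z":0,"rx":0,"ry":0,"rz":0,"grip":0.4}]'
python3 - <<'E'
from h import *
to(.6623,-.0492,.05,-4)
E
```

```text
time: 12.7
eef_pos: [0.4406, -0.3329, 0.0987]
tcp_rot: [0.732, 0.681, -0.0, 0.001]
contact_force: [-0.3, -0.2, -0.4]
opening: 0.399
finger_force: 0.0
at [ 0.4406 -0.3329  0.0987] closing -4.15 tilt [ 0.0019 -0.0021 -1.    ] | shift [299.1 200.5  48.6] rz -0.15 t 12.7 q6 -0.76 op 0.399 F [-0.3 -0.2 -0.4]
```

```bash
python3 - <<'E'
from h import *
import cv2
for n,(x,y,w,h) in dict(top=(330,130,150,150),scene=(120,170,300,120)).items():
    c=optics.read_camera(n)["color"][y:y+h,x:x+w]
    f=4 if n=="top" else 2.6
    cv2.imwrite(f"pics/{n}2.png",cv2.resize(c,None,fx=f,fy=f,interpolation=cv2.INTER_CUBIC))
a=cv2.imread("pics/top2.png");b=cv2.imread("pics/scene2.png")
E
```

```text
(no output)
```

View pics/scene2.png

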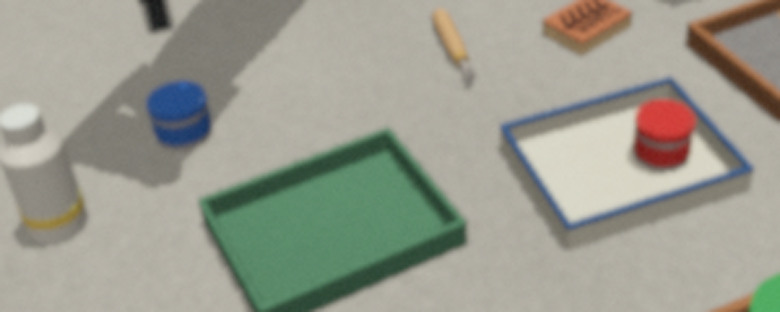

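```bash
python3 - <<'E'
from h import *
c=optics.read_camera("scene")
def pr(p): q=c["K"]@(c["R"]@p+c["t"]); return (q[:2]/q[2]).round(1)
print(pr([.4413,-.3322,.041]),pr([.4406,-.3329,.099]))
print("scene lid now",ray(c,crop((179,98),2.6,(120,170)),.041), "red",ray(c,crop((666,117),2.6,(120,170)),.045))
E
```

```text
[187.7 207.5] [182.1 186.8]
scene lid now [ 0.44189189 -0.33046557] red [0.66976102 0.03124319]
```

View pics/top2.png

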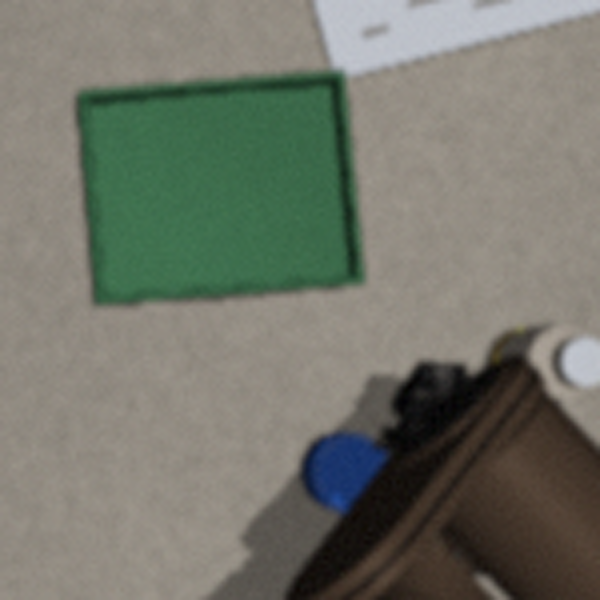

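Red stands upright inside the white tray at (665,130). Blue hasn't moved, with its lid at (179,98), so the grip slipped on the lift. I'll retry lower and firmer, and check the grip before lifting.

```bash
python3 -m creep '[{"x":1,"y":0.5,"z":0,"rx":0,"ry":0,"rz":0,"grip":1},{"x":0,"y":0,"z":0,"rx":0,"ry":0,"rz":0,"grip":1},{"x":0,"y":0,"z":0,"rx":0,"ry":0,"rz":0,"grip":1},{"x":0,"y":0,"z":10,"rx":0,"ry":0,"rz":0,"grip":1},{"x":0,"y":0,"z":20,"rx":0,"ry":0,"rz":0,"grip":1},{"x":0,"y":0,"z":25,"rx":0,"ry":0,"rz":0,"grip":1},{"x":0,"y":0,"z":25,"rx":0,"ry":0,"rz":0,"grip":1},{"x":0,"y":0,"z":12,"rx":0,"ry":0,"rz":0,"grip":1},{"x":0,"y":0,"z":2.5,"rx":0,"ry":0,"rz":0,"grip":1},{"x":0,"y":0,"z":0,"rx":0,"ry":0,"rz":0,"grip":1}]' 60
python3 -m creep '[{"x":0,"y":0,"z":0,"rx":0,"ry":0,"rz":0,"grip":0.3},{"x":0,"y":0,"z":0,"rx":0,"ry":0,"rz":0,"grip":0.3},{"x":0,"y":0,"z":0,"rx":0,"ry":0,"rz":0,"grip":0.3},{"x":0,"y":0,"z":0,"rx":0,"ry":0,"rz":0,"grip":0.3},{"x":0,"y":0,"z":0,"rx":0,"ry":0,"rz":0,"grip":0.3},{"x":0,"y":0,"z":0,"rx":0,"ry":0,"rz":0,"grip":0.3},{"x":0,"y":0,"z":0,"rx":0,"ry":0,"rz":0,"grip":0.3},{"x":0,"y":0,"z":0,"rx":0,"ry":0,"rz":0,"grip":0.3},{"x":0,"y":0,"z":0,"rx":0,"ry":0,"rz":0,"grip":0.3},{"x":0,"y":0,"z":0,"rx":0,"ry":0,"rz":0,"grip":0.3}]' 60
```

```text
time: 13.68
eef_pos: [0.4401, -0.3307, 0.0018]
tcp_rot: [0.732, 0.681, 0.0, -0.001]
contact_force: [-0.2, 0.2, 0.4]
opening: 1.0
finger_force: 0.0
time: 14.52
eef_pos: [0.4418, -0.3326, 0.0054]
tcp_rot: [0.732, 0.681, -0.0, 0.002]
contact_force: [-1.7, 0.4, 5.5]
opening: 0.549
finger_force: 60.6
```

```bash
python3 -m creep '[{"x":0,"y":0,"z":-3,"rx":0,"ry":0,"rz":0,"grip":0.3},{"x":0,"y":0,"z":-5,"rx":0,"ry":0,"rz":0,"grip":0.3},{"x":0,"y":0,"z":-12,"rx":0,"ry":0,"rz":0,"grip":0.3},{"x":0,"y":0,"z":-20,"rx":0,"ry":0,"rz":0,"grip":0.3},{"x":0,"y":0,"z":-20,"rx":0,"ry":0,"rz":0,"grip":0.3},{"x":0,"y":0,"z":-20,"rx":0,"ry":0,"rz":0,"grip":0.3},{"x":0,"y":0,"z":-12,"rx":0,"ry":0,"rz":0,"grip":0.3},{"x":0,"y":0,"z":0,"rx":0,"ry":0,"rz":0,"grip":0.3},{"x":0,"y":0,"z":0,"rx":0,"ry":0,"rz":0,"grip":0.3},{"x":0,"y":0,"z":0,"rx":0,"ry":0,"rz":0,"grip":0.3}]'
python3 - <<'E'
from h import *
to(.6623,-.0492,.05,-4)
E
```

```text
time: 15.35
eef_pos: [0.44, -0.3306, 0.0939]
tcp_rot: [0.732, 0.681, 0.0, -0.001]
contact_force: [-0.4, 0.7, -1.0]
opening: 0.544
finger_force: 61.7
at [ 0.44   -0.3306  0.0939] closing -4.15 tilt [-0.0014  0.0016 -1.    ] | shift [296.7 201.4  44. ] rz -0.15 t 15.3 q6 -0.76 op 0.544 F [-0.4  0.7 -1. ]
```

```bash
python3 -m creep '[{"x":12,"y":8,"z":0,"rx":0,"ry":0,"rz":0,"grip":0.3},{"x":28,"y":19,"z":0,"rx":0,"ry":0,"rz":0,"grip":0.3},{"x":28,"y":19,"z":0,"rx":0,"ry":0,"rz":0,"grip":0.3},{"x":28,"y":19,"z":0,"rx":0,"ry":0,"rz":0,"grip":0.3},{"x":28,"y":19,"z":0,"rx":0,"ry":0,"rz":0,"grip":0.3},{"x":28,"y":19,"z":0,"rx":0,"ry":0,"rz":0,"grip":0.3},{"x":28,"y":19,"z":0,"rx":0,"ry":0,"rz":0,"grip":0.3},{"x":28,"y":19,"z":0,"rx":0,"ry":0,"rz":0,"grip":0.3},{"x":28,"y":19,"z":0,"rx":0,"ry":0,"rz":0,"grip":0.3},{"x":28,"y":19,"z":0,"rx":0,"ry":0,"rz":0,"grip":0.3}]' >/dev/null
python3 -m creep '[{"x":21,"y":14,"z":0,"rx":0,"ry":0,"rz":0,"grip":0.3},{"x":12,"y":8,"z":0,"rx":0,"ry":0,"rz":0,"grip":0.3},{"x":0,"y":0,"z":10,"rx":0,"ry":0,"rz":0,"grip":0.3},{"x":0,"y":0,"z":15,"rx":0,"ry":0,"rz":0,"grip":0.3},{"x":0,"y":0,"z":15,"rx":0,"ry":0,"rz":0,"grip":0.3},{"x":0,"y":0,"z":10,"rx":0,"ry":0,"rz":0,"grip":0.3},{"x":0,"y":0,"z":0,"rx":0,"ry":0,"rz":0,"grip":0.3},{"x":0,"y":0,"z":0,"rx":0,"ry":0,"rz":0,"grip":0.3},{"x":0,"y":0,"z":0,"rx":0,"ry":0,"rz":0,"grip":0.3},{"x":0,"y":0,"z":0,"rx":0,"ry":0,"rz":0,"grip":0.3}]'
python3 - <<'E'
from h import *
to(.6623,-.0492,.0095,-4)
E
```

```text
time: 17.02
eef_pos: [0.6633, -0.0504, 0.0461]
tcp_rot: [0.732, 0.681, 0.001, 0.001]
contact_force: [1.1, -0.4, -1.3]
opening: 0.547
finger_force: 61.8
at [ 0.6633 -0.0504  0.0461] closing -4.19 tilt [ 1.9e-03 -5.0e-04 -1.0e+00] | shift [ 1.1 -1.2 36.6] rz -0.19 t 17.0 q6 -0.15 op 0.547 F [ 1.1 -0.4 -1.3]
```

```bash
python3 -m creep '[{"x":0,"y":0,"z":10,"rx":0,"ry":0,"rz":0,"grip":0.3},{"x":0,"y":0,"z":10,"rx":0,"ry":0,"rz":0,"grip":0.3},{"x":0,"y":0,"z":7,"rx":0,"ry":0,"rz":0,"grip":0.3},{"x":0,"y":0,"z":3,"rx":0,"ry":0,"rz":0,"grip":0.3},{"x":0,"y":0,"z":2,"rx":0,"ry":0,"rz":0,"grip":0.3},{"x":0,"y":0,"z":1,"rx":0,"ry":0,"rz":0,"grip":0.3},{"x":0,"y":0,"z":1,"rx":0,"ry":0,"rz":0,"grip":0.3},{"x":0,"y":0,"z":0.5,"rx":0,"ry":0,"rz":0,"grip":0.3},{"x":0,"y":0,"z":0,"rx":0,"ry":0,"rz":0,"grip":0.3},{"x":0,"y":0,"z":0,"rx":0,"ry":0,"rz":0,"grip":0.3}]'
```

```text
time: 17.85
eef_pos: [0.6629, -0.0497, 0.0109]
tcp_rot: [0.732, 0.681, 0.0, 0.0]
contact_force: [-0.2, 0.3, -1.2]
opening: 0.545
finger_force: 61.8
```

```bash
python3 -m creep '[{"x":0,"y":0,"z":0.8,"rx":0,"ry":0,"rz":0,"grip":0.3},{"x":0,"y":0,"z":0.8,"rx":0,"ry":0,"rz":0,"grip":0.3},{"x":0,"y":0,"z":0.8,"rx":0,"ry":0,"rz":0,"grip":0.3},{"x":0,"y":0,"z":0,"rx":0,"ry":0,"rz":0,"grip":0.3},{"x":0,"y":0,"z":0,"rx":0,"ry":0,"rz":0,"grip":0.3},{"x":0,"y":0,"z":0,"rx":0,"ry":0,"rz":0,"grip":0.3},{"x":0,"y":0,"z":0,"rx":0,"ry":0,"rz":0,"grip":0.3},{"x":0,"y":0,"z":0,"rx":0,"ry":0,"rz":0,"grip":0.3},{"x":0,"y":0,"z":0,"rx":0,"ry":0,"rz":0,"grip":0.3},{"x":0,"y":0,"z":0,"rx":0,"ry":0,"rz":0,"grip":0.3}]'
```

```text
time: 18.68
eef_pos: [0.663, -0.0497, 0.0095]
tcp_rot: [0.732, 0.681, 0.0, 0.0]
contact_force: [-2.7, -0.2, 6.1]
opening: 0.543
finger_force: 62.6
```

```bash
python3 -m creep '[{"x":0,"y":0,"z":0,"rx":0,"ry":0,"rz":0,"grip":0.6},{"x":0,"y":0,"z":0,"rx":0,"ry":0,"rz":0,"grip":0.65},{"x":0,"y":0,"z":0,"rx":0,"ry":0,"rz":0,"grip":0.75},{"x":0,"y":0,"z":0,"rx":0,"ry":0,"rz":0,"grip":0.8},{"x":0,"y":0,"z":0,"rx":0,"ry":0,"rz":0,"grip":0.8},{"x":0,"y":0,"z":-5,"rx":0,"ry":0,"rz":0,"grip":0.8},{"x":0,"y":0,"z":-20,"rx":0,"ry":0,"rz":0,"grip":0.8},{"x":0,"y":0,"z":-30,"rx":0,"ry":0,"rz":0,"grip":0.8},{"x":0,"y":0,"z":-35,"rx":0,"ry":0,"rz":0,"grip":0.8},{"x":0,"y":0,"z":-30,"rx":0,"ry":0,"rz":7,"grip":0.8}]' 40 >/dev/null
python3 -m creep '[{"x":0,"y":0,"z":0,"rx":0,"ry":0,"rz":7,"grip":0.8},{"x":0,"y":0,"z":0,"rx":0,"ry":0,"rz":7,"grip":0.8},{"x":0,"y":0,"z":0,"rx":0,"ry":0,"rz":7,"grip":0.8},{"x":0,"y":0,"z":0,"rx":0,"ry":0,"rz":7,"grip":0.8},{"x":0,"y":0,"z":0,"rx":0,"ry":0,"rz":7,"grip":0.8},{"x":0,"y":0,"z":0,"rx":0,"ry":0,"rz":7,"grip":0.8},{"x":0,"y":0,"z":0,"rx":0,"ry":0,"rz":7,"grip":0.8},{"x":0,"y":0,"z":0,"rx":0,"ry":0,"rz":7,"grip":0.8},{"x":0,"y":0,"z":0,"rx":0,"ry":0,"rz":7,"grip":0.8},{"x":0,"y":0,"z":0,"rx":0,"ry":0,"rz":7,"grip":0.8}]' >/dev/null
python3 -m creep '[{"x":0,"y":0,"z":0,"rx":0,"ry":0,"rz":7,"grip":0.8},{"x":0,"y":0,"z":0,"rx":0,"ry":0,"rz":7,"grip":0.8},{"x":0,"y":0,"z":0,"rx":0,"ry":0,"rz":3,"grip":0.8},{"x":0,"y":0,"z":0,"rx":0,"ry":0,"rz":0,"grip":0.8},{"x":0,"y":0,"z":0,"rx":0,"ry":0,"rz":0,"grip":0.8},{"x":0,"y":0,"z":0,"rx":0,"ry":0,"rz":0,"grip":0.8},{"x":0,"y":0,"z":0,"rx":0,"ry":0,"rz":0,"grip":0.8},{"x":0,"y":0,"z":0,"rx":0,"ry":0,"rz":0,"grip":0.8},{"x":0,"y":0,"z":0,"rx":0,"ry":0,"rz":0,"grip":0.8},{"x":0,"y":0,"z":0,"rx":0,"ry":0,"rz":0,"grip":0.8}]' 
python3 - <<'E'
from h import *
to(.4364,-.0659,.05,-98)
import cv2
c=optics.read_camera("top")["color"][110:290,140:460]
cv2.imwrite("pics/t3.png",cv2.resize(c,None,fx=2.5,fy=2.5,interpolation=cv2.INTER_CUBIC))
c=optics.read_camera("scene")["color"][120:300,220:480]
cv2.imwrite("pics/s3.png",cv2.resize(c,None,fx=3,fy=3,interpolation=cv2.INTER_CUBIC))
E
```

```text
time: 21.18
eef_pos: [0.6626, -0.0497, 0.1281]
tcp_rot: [0.997, -0.071, -0.0, 0.0]
contact_force: [0.0, -0.1, -0.4]
opening: 0.795
finger_force: 0.0
at [ 0.6626 -0.0497  0.1281] closing -98.14 tilt [-0. -0. -1.] | shift [-221.7   48.    78.1] rz -0.14 t 21.2 q6 1.49 op 0.795 F [ 0.  -0.1 -0.4]
```

View pics/s3.png

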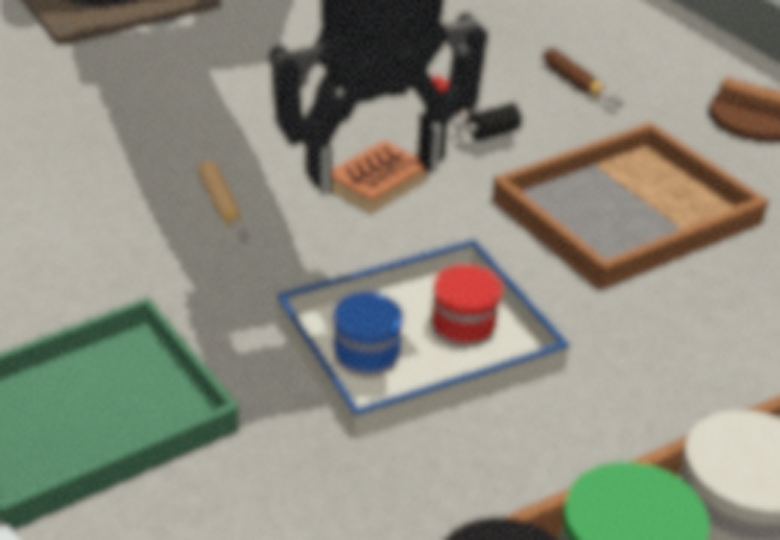

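Both tins stand upright on the white tray floor: blue at (368,330), red at (467,300). Next is the light gouge.

```bash
python3 -m creep '[{"x":-15,"y":3,"z":0,"rx":0,"ry":0,"rz":0,"grip":0.6},{"x":-32,"y":7,"z":0,"rx":0,"ry":0,"rz":0,"grip":0.6},{"x":-32,"y":7,"z":0,"rx":0,"ry":0,"rz":0,"grip":0.6},{"x":-32,"y":7,"z":0,"rx":0,"ry":0,"rz":0,"grip":0.6},{"x":-32,"y":7,"z":0,"rx":0,"ry":0,"rz":0,"grip":0.6},{"x":-32,"y":7,"z":0,"rx":0,"ry":0,"rz":0,"grip":0.6},{"x":-32,"y":7,"z":10,"rx":0,"ry":0,"rz":0,"grip":0.6},{"x":-14.5,"y":3,"z":23,"rx":0,"ry":0,"rz":0,"grip":0.6},{"x":0,"y":0,"z":25,"rx":0,"ry":0,"rz":0,"grip":0.6},{"x":0,"y":0,"z":15,"rx":0,"ry":0,"rz":0,"grip":0.6}]' 40 >/dev/null
python3 -m creep '[{"x":0,"y":0,"z":5,"rx":0,"ry":0,"rz":0,"grip":0.6},{"x":0,"y":0,"z":0,"rx":0,"ry":0,"rz":0,"grip":0.6},{"x":0,"y":0,"z":0,"rx":0,"ry":0,"rz":0,"grip":0.6},{"x":0,"y":0,"z":0,"rx":0,"ry":0,"rz":0,"grip":0.6},{"x":0,"y":0,"z":0,"rx":0,"ry":0,"rz":0,"grip":0.6},{"x":0,"y":0,"z":0,"rx":0,"ry":0,"rz":0,"grip":0.6},{"x":0,"y":0,"z":0,"rx":0,"ry":0,"rz":0,"grip":0.6},{"x":0,"y":0,"z":0,"rx":0,"ry":0,"rz":0,"grip":0.6},{"x":0,"y":0,"z":0,"rx":0,"ry":0,"rz":0,"grip":0.6},{"x":0,"y":0,"z":0,"rx":0,"ry":0,"rz":0,"grip":0.6}]'
python3 - <<'E'
from h import *
to(.4364,-.0659,.003,-98)
E
```

```text
time: 22.95
eef_pos: [0.4366, -0.0658, 0.0502]
tcp_rot: [0.997, -0.071, 0.0, 0.0]
contact_force: [-0.5, 0.1, 0.2]
opening: 0.598
finger_force: 0.0
at [ 0.4366 -0.0658  0.0502] closing -98.15 tilt [ 1.e-04 -0.e+00 -1.e+00] | shift [-0.2  0.1 47.2] rz -0.15 t 22.9 q6 1.33 op 0.598 F [-0.5  0.1  0.2]
```

```bash
python3 -m creep '[{"x":0,"y":0,"z":12,"rx":0,"ry":0,"rz":0,"grip":0.6},{"x":0,"y":0,"z":15,"rx":0,"ry":0,"rz":0,"grip":0.6},{"x":0,"y":0,"z":12,"rx":0,"ry":0,"rz":0,"grip":0.6},{"x":0,"y":0,"z":6,"rx":0,"ry":0,"rz":0,"grip":0.6},{"x":0,"y":0,"z":2,"rx":0,"ry":0,"rz":0,"grip":0.6},{"x":0,"y":0,"z":0,"rx":0,"ry":0,"rz":0,"grip":0.6},{"x":0,"y":0,"z":0,"rx":0,"ry":0,"rz":0,"grip":0.4},{"x":0,"y":0,"z":0,"rx":0,"ry":0,"rz":0,"grip":0},{"x":0,"y":0,"z":0,"rx":0,"ry":0,"rz":0,"grip":0},{"x":0,"y":0,"z":0,"rx":0,"ry":0,"rz":0,"grip":0}]' 40
python3 -m creep '[{"x":0,"y":0,"z":0,"rx":0,"ry":0,"rz":0,"grip":0},{"x":0,"y":0,"z":0,"rx":0,"ry":0,"rz":0,"grip":0},{"x":0,"y":0,"z":0,"rx":0,"ry":0,"rz":0,"grip":0},{"x":0,"y":0,"z":0,"rx":0,"ry":0,"rz":0,"grip":0},{"x":0,"y":0,"z":0,"rx":0,"ry":0,"rz":0,"grip":0},{"x":0,"y":0,"z":0,"rx":0,"ry":0,"rz":0,"grip":0},{"x":0,"y":0,"z":0,"rx":0,"ry":0,"rz":0,"grip":0},{"x":0,"y":0,"z":0,"rx":0,"ry":0,"rz":0,"grip":0},{"x":0,"y":0,"z":0,"rx":0,"ry":0,"rz":0,"grip":0},{"x":0,"y":0,"z":0,"rx":0,"ry":0,"rz":0,"grip":0}]'
```

```text
time: 23.78
eef_pos: [0.437, -0.0659, 0.0037]
tcp_rot: [0.997, -0.071, 0.001, 0.0]
contact_force: [0.3, 0.2, 0.1]
opening: 0.031
finger_force: 0.0
time: 24.62
eef_pos: [0.4366, -0.0658, 0.0031]
tcp_rot: [0.997, -0.071, -0.0, -0.0]
contact_force: [-0.0, -0.0, 0.1]
opening: 0.0
finger_force: 0.0
```

```bash
python3 - <<'E'
from h import *
import cv2
a=optics.read_camera("scene")["color"][140:240,230:370]; b=optics.read_camera("top")["color"][200:300,240:380]
cv2.imwrite("pics/s4.png",cv2.resize(np.vstack([a,b]),None,fx=3,fy=3,interpolation=cv2.INTER_CUBIC))
E
```

```text
(no output)
```

View pics/s4.png

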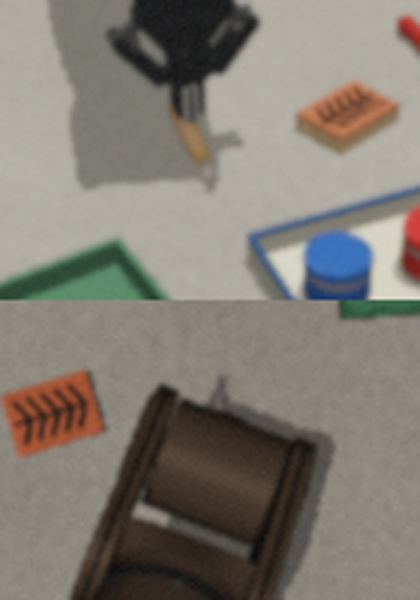

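```bash
python3 - <<'E'
from h import *
c=optics.read_camera("scene")
def pr(p): q=c["K"]@(c["R"]@p+c["t"]); q=q[:2]/q[2]; return ((q-[230,140])*3).round(0)
for p in([.4366,-.0658,.003],[.4366,-.0658,.03],[.3859,-.0588,.01],[.4995,-.0748,.005],[.4706,-.0707,.01]): print(p,pr(p))
a=cv2=None
import cv2
cv2.imwrite("pics/s5.png",cv2.resize(c["color"][150:215,260:320],None,fx=10,fy=9,interpolation=cv2.INTER_CUBIC))
E
```

```text
[0.4366, -0.0658, 0.003] [189. 144.]
[0.4366, -0.0658, 0.03] [187. 118.]
[0.3859, -0.0588, 0.01] [172. 106.]
[0.4995, -0.0748, 0.005] [211. 184.]
[0.4706, -0.0707, 0.01] [200. 160.]
```

View pics/s5.png

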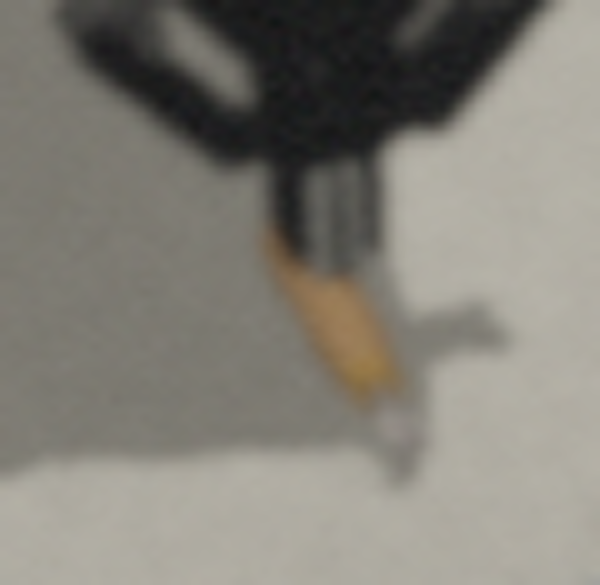

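The fingertips end at about crop (330,275), which corresponds to z ≈ 27 mm. The reported TCP says 3 mm, so the fingers closed above the handle. I'll work out the offset.

```bash
python3 - <<'E'
from h import *
c=optics.read_camera("scene")
def pr(p): q=c["K"]@(c["R"]@p+c["t"]); q=q[:2]/q[2]; return ((q-[260,150])*[10,9]).round(0)
for z in(.02,.025,.03,.035):
  for x in (.4366,.4476): print(x,z,pr([x,-.0674 if x>.44 else -.0658,z]))
E
```

```text
0.4366 0.02 [326. 294.]
0.4476 0.02 [339. 315.]
0.4366 0.025 [325. 280.]
0.4476 0.025 [338. 301.]
0.4366 0.03 [325. 265.]
0.4476 0.03 [337. 286.]
0.4366 0.035 [324. 251.]
0.4476 0.035 [336. 272.]
```

```bash
python3 -m creep '[{"x":0,"y":0,"z":-15,"rx":0,"ry":0,"rz":0,"grip":0},{"x":0,"y":20,"z":0,"rx":0,"ry":0,"rz":0,"grip":0},{"x":0,"y":20,"z":0,"rx":0,"ry":0,"rz":0,"grip":0},{"x":0,"y":0,"z":10,"rx":0,"ry":0,"rz":0,"grip":0},{"x":0,"y":0,"z":10,"rx":0,"ry":0,"rz":0,"grip":0},{"x":0,"y":0,"z":3,"rx":0,"ry":0,"rz":0,"grip":0},{"x":0,"y":0,"z":2,"rx":0,"ry":0,"rz":0,"grip":0},{"x":0,"y":0,"z":2,"rx":0,"ry":0,"rz":0,"grip":0},{"x":0,"y":0,"z":0,"rx":0,"ry":0,"rz":0,"grip":0},{"x":0,"y":0,"z":0,"rx":0,"ry":0,"rz":0,"grip":0}]' 40 | grep -E "eef|contact"
python3 -m creep '[{"x":0,"y":0,"z":1,"rx":0,"ry":0,"rz":0,"grip":0},{"x":0,"y":0,"z":1,"rx":0,"ry":0,"rz":0,"grip":0},{"x":0,"y":0,"z":1,"rx":0,"ry":0,"rz":0,"grip":0},{"x":0,"y":0,"z":1,"rx":0,"ry":0,"rz":0,"grip":0},{"x":0,"y":0,"z":0,"rx":0,"ry":0,"rz":0,"grip":0},{"x":0,"y":0,"z":0,"rx":0,"ry":0,"rz":0,"grip":0},{"x":0,"y":0,"z":0,"rx":0,"ry":0,"rz":0,"grip":0},{"x":0,"y":0,"z":0,"rx":0,"ry":0,"rz":0,"grip":0},{"x":0,"y":0,"z":0,"rx":0,"ry":0,"rz":0,"grip":0},{"x":0,"y":0,"z":0,"rx":0,"ry":0,"rz":0,"grip":0}]' | grep -E "eef|contact"
```

```text
eef_pos: [0.4309, -0.105, -0.009]
contact_force: [0.0, -0.0, -0.0]
eef_pos: [0.4309, -0.1054, -0.0128]
contact_force: [0.0, -0.6, -0.7]
```

```bash
python3 -m creep '[{"x":0,"y":0,"z":1,"rx":0,"ry":0,"rz":0,"grip":0},{"x":0,"y":0,"z":1,"rx":0,"ry":0,"rz":0,"grip":0},{"x":0,"y":0,"z":1,"rx":0,"ry":0,"rz":0,"grip":0},{"x":0,"y":0,"z":1,"rx":0,"ry":0,"rz":0,"grip":0},{"x":0,"y":0,"z":0,"rx":0,"ry":0,"rz":0,"grip":0},{"x":0,"y":0,"z":0,"rx":0,"ry":0,"rz":0,"grip":0},{"x":0,"y":0,"z":0,"rx":0,"ry":0,"rz":0,"grip":0},{"x":0,"y":0,"z":0,"rx":0,"ry":0,"rz":0,"grip":0},{"x":0,"y":0,"z":0,"rx":0,"ry":0,"rz":0,"grip":0},{"x":0,"y":0,"z":0,"rx":0,"ry":0,"rz":0,"grip":0}]' | grep -E "eef|contact"
```

```text
eef_pos: [0.4309, -0.1054, -0.0168]
contact_force: [1.0, -0.2, -0.6]
```

```bash
python3 -m creep '[{"x":0,"y":0,"z":1,"rx":0,"ry":0,"rz":0,"grip":0},{"x":0,"y":0,"z":1,"rx":0,"ry":0,"rz":0,"grip":0},{"x":0,"y":0,"z":1,"rx":0,"ry":0,"rz":0,"grip":0},{"x":0,"y":0,"z":0,"rx":0,"ry":0,"rz":0,"grip":0},{"x":0,"y":0,"z":0,"rx":0,"ry":0,"rz":0,"grip":0},{"x":0,"y":0,"z":0,"rx":0,"ry":0,"rz":0,"grip":0},{"x":0,"y":0,"z":0,"rx":0,"ry":0,"rz":0,"grip":0},{"x":0,"y":0,"z":0,"rx":0,"ry":0,"rz":0,"grip":0},{"x":0,"y":0,"z":0,"rx":0,"ry":0,"rz":0,"grip":0},{"x":0,"y":0,"z":0,"rx":0,"ry":0,"rz":0,"grip":0}]' | grep -E "eef|contact"
```

```text
eef_pos: [0.4309, -0.1054, -0.0198]
contact_force: [-0.2, -0.4, -0.1]
```

```bash
python3 -m creep '[{"x":0,"y":0,"z":1,"rx":0,"ry":0,"rz":0,"grip":0},{"x":0,"y":0,"z":1,"rx":0,"ry":0,"rz":0,"grip":0},{"x":0,"y":0,"z":1,"rx":0,"ry":0,"rz":0,"grip":0},{"x":0,"y":0,"z":1,"rx":0,"ry":0,"rz":0,"grip":0},{"x":0,"y":0,"z":0,"rx":0,"ry":0,"rz":0,"grip":0},{"x":0,"y":0,"z":0,"rx":0,"ry":0,"rz":0,"grip":0},{"x":0,"y":0,"z":0,"rx":0,"ry":0,"rz":0,"grip":0},{"x":0,"y":0,"z":0,"rx":0,"ry":0,"rz":0,"grip":0},{"x":0,"y":0,"z":0,"rx":0,"ry":0,"rz":0,"grip":0},{"x":0,"y":0,"z":0,"rx":0,"ry":0,"rz":0,"grip":0}]' | grep -E "eef|contact"
```

```text
eef_pos: [0.4309, -0.1054, -0.0238]
contact_force: [-0.4, 0.5, 0.8]
```

```bash
python3 -m creep '[{"x":0,"y":0,"z":1,"rx":0,"ry":0,"rz":0,"grip":0},{"x":0,"y":0,"z":1,"rx":0,"ry":0,"rz":0,"grip":0},{"x":0,"y":0,"z":0,"rx":0,"ry":0,"rz":0,"grip":0},{"x":0,"y":0,"z":0,"rx":0,"ry":0,"rz":0,"grip":0},{"x":0,"y":0,"z":0,"rx":0,"ry":0,"rz":0,"grip":0},{"x":0,"y":0,"z":0,"rx":0,"ry":0,"rz":0,"grip":0},{"x":0,"y":0,"z":0,"rx":0,"ry":0,"rz":0,"grip":0},{"x":0,"y":0,"z":0,"rx":0,"ry":0,"rz":0,"grip":0},{"x":0,"y":0,"z":0,"rx":0,"ry":0,"rz":0,"grip":0},{"x":0,"y":0,"z":0,"rx":0,"ry":0,"rz":0,"grip":0}]' | grep -E "eef|contact"
```

```text
eef_pos: [0.4309, -0.1054, -0.0259]
contact_force: [0.1, -0.4, -0.5]
```

```bash
python3 -m creep '[{"x":0,"y":0,"z":1,"rx":0,"ry":0,"rz":0,"grip":0},{"x":0,"y":0,"z":1,"rx":0,"ry":0,"rz":0,"grip":0},{"x":0,"y":0,"z":1,"rx":0,"ry":0,"rz":0,"grip":0},{"x":0,"y":0,"z":0,"rx":0,"ry":0,"rz":0,"grip":0},{"x":0,"y":0,"z":0,"rx":0,"ry":0,"rz":0,"grip":0},{"x":0,"y":0,"z":0,"rx":0,"ry":0,"rz":0,"grip":0},{"x":0,"y":0,"z":0,"rx":0,"ry":0,"rz":0,"grip":0},{"x":0,"y":0,"z":0,"rx":0,"ry":0,"rz":0,"grip":0},{"x":0,"y":0,"z":0,"rx":0,"ry":0,"rz":0,"grip":0},{"x":0,"y":0,"z":0,"rx":0,"ry":0,"rz":0,"grip":0}]' | grep -E "eef|contact"
```

```text
eef_pos: [0.431, -0.1055, -0.0273]
contact_force: [-6.0, 2.7, 15.1]
```

Contact with the bench comes at a reported z of about −27 mm, so true z = reported + 27 mm. Now I'll grasp the light gouge at a reported −24 mm.

```bash
python3 -m creep '[{"x":0,"y":0,"z":-25,"rx":0,"ry":0,"rz":0,"grip":0},{"x":0,"y":0,"z":-25,"rx":0,"ry":0,"rz":0,"grip":0.6},{"x":0,"y":-20,"z":-5,"rx":0,"ry":0,"rz":0,"grip":0.6},{"x":0,"y":-20,"z":0,"rx":0,"ry":0,"rz":0,"grip":0.6},{"x":0,"y":0,"z":0,"rx":0,"ry":0,"rz":0,"grip":0.6},{"x":0,"y":0,"z":0,"rx":0,"ry":0,"rz":0,"grip":0.6},{"x":0,"y":0,"z":0,"rx":0,"ry":0,"rz":0,"grip":0.6},{"x":0,"y":0,"z":0,"rx":0,"ry":0,"rz":0,"grip":0.6},{"x":0,"y":0,"z":0,"rx":0,"ry":0,"rz":0,"grip":0.6},{"x":0,"y":0,"z":0,"rx":0,"ry":0,"rz":0,"grip":0.6}]' | grep -E "contact|open"
python3 - <<'E'
from h import *
to(.4364,-.0659,-.024,-98)
E
```

```text
contact_force: [0.0, 0.6, -0.9]
opening: 0.597
at [ 0.4364 -0.0663  0.0258] closing -98.21 tilt [-6.e-04  1.e-04 -1.e+00] | shift [-0.  -0.4 49.8] rz -0.21 t 31.5 q6 1.33 op 0.597 F [ 0.   0.6 -0.9]
```

```bash
python3 -m creep '[{"x":0,"y":0,"z":12,"rx":0,"ry":0,"rz":0,"grip":0.6},{"x":0,"y":0,"z":14,"rx":0,"ry":0,"rz":0,"grip":0.6},{"x":0,"y":0,"z":12,"rx":0,"ry":0,"rz":0,"grip":0.6},{"x":0,"y":0,"z":8,"rx":0,"ry":0,"rz":0,"grip":0.6},{"x":0,"y":0,"z":3.5,"rx":0,"ry":0,"rz":0,"grip":0.6},{"x":0,"y":0,"z":0,"rx":0,"ry":0,"rz":0,"grip":0.6},{"x":0,"y":0,"z":0,"rx":0,"ry":0,"rz":0,"grip":0.4},{"x":0,"y":0,"z":0,"rx":0,"ry":0,"rz":0,"grip":0},{"x":0,"y":0,"z":0,"rx":0,"ry":0,"rz":0,"grip":0},{"x":0,"y":0,"z":0,"rx":0,"ry":0,"rz":0,"grip":0}]' 40
python3 -m creep '[{"x":0,"y":0,"z":0,"rx":0,"ry":0,"rz":0,"grip":0},{"x":0,"y":0,"z":0,"rx":0,"ry":0,"rz":0,"grip":0},{"x":0,"y":0,"z":0,"rx":0,"ry":0,"rz":0,"grip":0},{"x":0,"y":0,"z":0,"rx":0,"ry":0,"rz":0,"grip":0},{"x":0,"y":0,"z":-6,"rx":0,"ry":0,"rz":0,"grip":0},{"x":0,"y":0,"z":-15,"rx":0,"ry":0,"rz":0,"grip":0},{"x":0,"y":0,"z":-25,"rx":0,"ry":0,"rz":0,"grip":0},{"x":0,"y":0,"z":-25,"rx":0,"ry":0,"rz":0,"grip":0},{"x":0,"y":0,"z":-15,"rx":0,"ry":0,"rz":0,"grip":0},{"x":0,"y":0,"z":0,"rx":0,"ry":0,"rz":0,"grip":0}]'
python3 - <<'E'
from h import *
u=np.radians(92.3);y=np.array([np.cos(u),np.sin(u)]);x=np.array([y[1],-y[0]]);c=np.array([.6051,.2319])
for k in(.028,-.028):
    p=c+k*x-.001*y; print(p); to(*p,.02,2.3)
E
```

```text
time: 32.32
eef_pos: [0.4375, -0.0662, -0.0225]
tcp_rot: [0.997, -0.071, 0.001, 0.0]
contact_force: [0.3, -0.5, 4.1]
opening: 0.222
finger_force: 41.0
time: 33.15
eef_pos: [0.4389, -0.0666, 0.066]
tcp_rot: [0.997, -0.071, 0.003, 0.001]
contact_force: [0.6, 0.0, -0.9]
opening: 0.224
finger_force: 40.5
[0.63311757 0.2320245 ]
at [ 0.4389 -0.0666  0.066 ] closing -98.14 tilt [ 0.0063 -0.0025 -1.    ] | shift [ 149.7 -323.2   46.5] rz 79.56 t 33.1 q6 1.33 op 0.224 F [ 0.6  0.  -0.9]
[0.57716269 0.22977712]
at [ 0.4389 -0.0666  0.066 ] closing -98.14 tilt [ 0.0063 -0.0025 -1.    ] | shift [  94.7 -313.1   46.1] rz 79.56 t 33.1 q6 1.33 op 0.224 F [ 0.6  0.  -0.9]
```

```bash
python3 -m creep '[{"x":7,"y":-15,"z":0,"rx":0,"ry":0,"rz":0,"grip":0},{"x":15,"y":-32,"z":0,"rx":0,"ry":0,"rz":0,"grip":0},{"x":15,"y":-32,"z":0,"rx":0,"ry":0,"rz":0,"grip":0},{"x":15,"y":-32,"z":0,"rx":0,"ry":0,"rz":0,"grip":0},{"x":15,"y":-32,"z":0,"rx":0,"ry":0,"rz":0,"grip":0},{"x":15,"y":-32,"z":0,"rx":0,"ry":0,"rz":0,"grip":0},{"x":15,"y":-32,"z":0,"rx":0,"ry":0,"rz":0,"grip":0},{"x":15,"y":-32,"z":0,"rx":0,"ry":0,"rz":0,"grip":0},{"x":15,"y":-32,"z":0,"rx":0,"ry":0,"rz":0,"grip":0},{"x":15,"y":-32,"z":0,"rx":0,"ry":0,"rz":0,"grip":0}]' >/dev/null
python3 -m creep '[{"x":8,"y":-20,"z":0,"rx":0,"ry":0,"rz":-3,"grip":0},{"x":0,"y":0,"z":0,"rx":0,"ry":0,"rz":-7,"grip":0},{"x":0,"y":0,"z":0,"rx":0,"ry":0,"rz":-7,"grip":0},{"x":0,"y":0,"z":0,"rx":0,"ry":0,"rz":-7,"grip":0},{"x":0,"y":0,"z":0,"rx":0,"ry":0,"rz":-7,"grip":0},{"x":0,"y":0,"z":0,"rx":0,"ry":0,"rz":-7,"grip":0},{"x":0,"y":0,"z":0,"rx":0,"ry":0,"rz":-7,"grip":0},{"x":0,"y":0,"z":0,"rx":0,"ry":0,"rz":-7,"grip":0},{"x":0,"y":0,"z":0,"rx":0,"ry":0,"rz":-7,"grip":0},{"x":0,"y":0,"z":0,"rx":0,"ry":0,"rz":-7,"grip":0}]' >/dev/null
python3 -m creep '[{"x":0,"y":0,"z":0,"rx":0,"ry":0,"rz":-7,"grip":0},{"x":0,"y":0,"z":0,"rx":0,"ry":0,"rz":-7,"grip":0},{"x":0,"y":0,"z":0,"rx":0,"ry":0,"rz":-7,"grip":0},{"x":0,"y":0,"z":0,"rx":0,"ry":0,"rz":-7,"grip":0},{"x":0,"y":0,"z":0,"rx":0,"ry":0,"rz":-6,"grip":0},{"x":0,"y":0,"z":0,"rx":0,"ry":0,"rz":0,"grip":0},{"x":0,"y":0,"z":0,"rx":0,"ry":0,"rz":0,"grip":0},{"x":0,"y":0,"z":0,"rx":0,"ry":0,"rz":0,"grip":0},{"x":0,"y":0,"z":0,"rx":0,"ry":0,"rz":0,"grip":0},{"x":0,"y":0,"z":0,"rx":0,"ry":0,"rz":0,"grip":0}]' | grep open
python3 - <<'E'
from h import *
to(.6331,.2320,-.02,2.3)
import cv2
a=optics.read_camera("top")["color"][140:230,140:250]; b=optics.read_camera("scene")["color"][110:230,350:500]
a=cv2.resize(a,None,fx=3.6,fy=3.6,interpolation=cv2.INTER_CUBIC); b=cv2.resize(b,(390,324),interpolation=cv2.INTER_CUBIC); print(a.shape,b.shape)
cv2.imwrite("pics/s6.png",np.hstack([a,b]))
E
```

```text
opening: 0.221
at [0.6307 0.2326 0.0623] closing 1.79 tilt [-4.e-04 -1.e-04 -1.e+00] | shift [-0.7  2.4 82.3] rz -0.51 t 35.6 q6 0.17 op 0.221 F [-0.3  0.3 -0.8]
(324, 396, 3) (324, 390, 3)
```

View pics/s6.png

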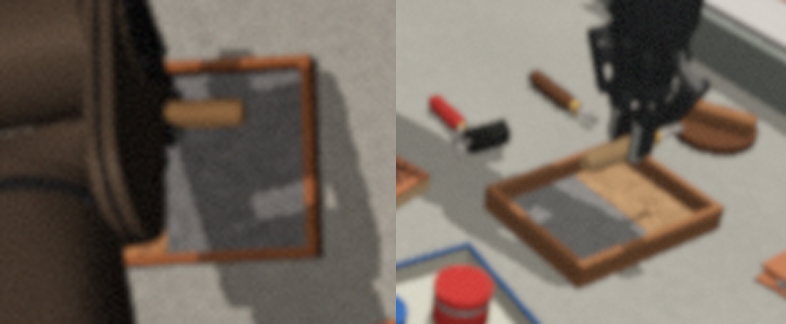

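The light gouge is held level, parallel to the tray's long side and with its blade toward the cork. Handle end is at left-panel (242,112). Lowering it now.

```bash
python3 -m creep '[{"x":-0.7,"y":2.4,"z":10,"rx":0,"ry":0,"rz":-0.5,"grip":0},{"x":0,"y":0,"z":20,"rx":0,"ry":0,"rz":0,"grip":0},{"x":0,"y":0,"z":20,"rx":0,"ry":0,"rz":0,"grip":0},{"x":0,"y":0,"z":15,"rx":0,"ry":0,"rz":0,"grip":0},{"x":0,"y":0,"z":8,"rx":0,"ry":0,"rz":0,"grip":0},{"x":0,"y":0,"z":4,"rx":0,"ry":0,"rz":0,"grip":0},{"x":0,"y":0,"z":2,"rx":0,"ry":0,"rz":0,"grip":0},{"x":0,"y":0,"z":0,"rx":0,"ry":0,"rz":0,"grip":0},{"x":0,"y":0,"z":0,"rx":0,"ry":0,"rz":0,"grip":0},{"x":0,"y":0,"z":0,"rx":0,"ry":0,"rz":0,"grip":0}]'
python3 -m creep '[{"x":0,"y":0,"z":1,"rx":0,"ry":0,"rz":0,"grip":0},{"x":0,"y":0,"z":1,"rx":0,"ry":0,"rz":0,"grip":0},{"x":0,"y":0,"z":1,"rx":0,"ry":0,"rz":0,"grip":0},{"x":0,"y":0,"z":0.5,"rx":0,"ry":0,"rz":0,"grip":0},{"x":0,"y":0,"z":0,"rx":0,"ry":0,"rz":0,"grip":0},{"x":0,"y":0,"z":0,"rx":0,"ry":0,"rz":0,"grip":0},{"x":0,"y":0,"z":0,"rx":0,"ry":0,"rz":0,"grip":0},{"x":0,"y":0,"z":0,"rx":0,"ry":0,"rz":0,"grip":0},{"x":0,"y":0,"z":0,"rx":0,"ry":0,"rz":0,"grip":0},{"x":0,"y":0,"z":0,"rx":0,"ry":0,"rz":0,"grip":0}]'
```

```text
time: 36.58
eef_pos: [0.6343, 0.2323, -0.015]
tcp_rot: [0.692, 0.721, 0.001, 0.001]
contact_force: [-0.2, 0.2, -0.7]
opening: 0.221
finger_force: 40.5
time: 37.42
eef_pos: [0.6337, 0.2321, -0.0184]
tcp_rot: [0.692, 0.721, 0.0, 0.0]
contact_force: [-2.2, -1.8, 5.7]
opening: 0.222
finger_force: 41.2
```

```bash
python3 -m creep '[{"x":0,"y":0,"z":0,"rx":0,"ry":0,"rz":0,"grip":0.28},{"x":0,"y":0,"z":0,"rx":0,"ry":0,"rz":0,"grip":0.32},{"x":0,"y":0,"z":0,"rx":0,"ry":0,"rz":0,"grip":0.36},{"x":0,"y":0,"z":0,"rx":0,"ry":0,"rz":0,"grip":0.36},{"x":0,"y":0,"z":0,"rx":0,"ry":0,"rz":0,"grip":0.36},{"x":0,"y":0,"z":-5,"rx":0,"ry":0,"rz":0,"grip":0.36},{"x":0,"y":0,"z":-20,"rx":0,"ry":0,"rz":0,"grip":0.36},{"x":0,"y":0,"z":-30,"rx":0,"ry":0,"rz":0,"grip":0.36},{"x":0,"y":0,"z":-30,"rx":0,"ry":0,"rz":0,"grip":0.6},{"x":0,"y":0,"z":0,"rx":0,"ry":0,"rz":7,"grip":0.6}]' 40 >/dev/null
python3 -m creep '[{"x":0,"y":0,"z":0,"rx":0,"ry":0,"rz":7,"grip":0.6},{"x":0,"y":0,"z":0,"rx":0,"ry":0,"rz":7,"grip":0.6},{"x":0,"y":0,"z":0,"rx":0,"ry":0,"rz":7,"grip":0.6},{"x":0,"y":0,"z":0,"rx":0,"ry":0,"rz":7,"grip":0.6},{"x":0,"y":0,"z":0,"rx":0,"ry":0,"rz":7,"grip":0.6},{"x":0,"y":0,"z":0,"rx":0,"ry":0,"rz":7,"grip":0.6},{"x":0,"y":0,"z":0,"rx":0,"ry":0,"rz":7,"grip":0.6},{"x":0,"y":0,"z":0,"rx":0,"ry":0,"rz":7,"grip":0.6},{"x":0,"y":0,"z":0,"rx":0,"ry":0,"rz":7,"grip":0.6},{"x":0,"y":0,"z":0,"rx":0,"ry":0,"rz":7,"grip":0.6}]' >/dev/null
python3 -m creep '[{"x":0,"y":0,"z":0,"rx":0,"ry":0,"rz":7,"grip":0.6},{"x":0,"y":0,"z":0,"rx":0,"ry":0,"rz":7,"grip":0.6},{"x":0,"y":0,"z":0,"rx":0,"ry":0,"rz":1.5,"grip":0.6},{"x":0,"y":0,"z":0,"rx":0,"ry":0,"rz":0,"grip":0.6},{"x":0,"y":0,"z":0,"rx":0,"ry":0,"rz":0,"grip":0.6},{"x":0,"y":0,"z":0,"rx":0,"ry":0,"rz":0,"grip":0.6},{"x":0,"y":0,"z":0,"rx":0,"ry":0,"rz":0,"grip":0.6},{"x":0,"y":0,"z":0,"rx":0,"ry":0,"rz":0,"grip":0.6},{"x":0,"y":0,"z":0,"rx":0,"ry":0,"rz":0,"grip":0.6},{"x":0,"y":0,"z":0,"rx":0,"ry":0,"rz":0,"grip":0.6}]' | grep contact
python3 - <<'E'
from h import *
to(.414,.3324,.02,-90)
c=optics.read_camera("top")["color"]
import cv2; cv2.imwrite("pics/t7.png",c)
E
```

```text
contact_force: [0.2, -0.3, 0.2]
at [0.6333 0.232  0.0651] closing -90.15 tilt [-1.e-04 -0.e+00 -1.e+00] | shift [-219.5  -99.8   45.1] rz -0.15 t 39.9 q6 1.77 op 0.6 F [ 0.2 -0.3  0.2]
```

```bash
python3 -m creep '[{"x":-14,"y":-6,"z":0,"rx":0,"ry":0,"rz":0,"grip":0.6},{"x":-30,"y":-14,"z":0,"rx":0,"ry":0,"rz":0,"grip":0.6},{"x":-30,"y":-14,"z":0,"rx":0,"ry":0,"rz":0,"grip":0.6},{"x":-30,"y":-14,"z":0,"rx":0,"ry":0,"rz":0,"grip":0.6},{"x":-30,"y":-14,"z":0,"rx":0,"ry":0,"rz":0,"grip":0.6},{"x":-30,"y":-14,"z":0,"rx":0,"ry":0,"rz":0,"grip":0.6},{"x":-30,"y":-14,"z":0,"rx":0,"ry":0,"rz":0,"grip":0.6},{"x":-25.5,"y":-10,"z":10,"rx":0,"ry":0,"rz":0,"grip":0.6},{"x":0,"y":0,"z":20,"rx":0,"ry":0,"rz":0,"grip":0.6},{"x":0,"y":0,"z":15,"rx":0,"ry":0,"rz":0,"grip":0.6}]' 40 >/dev/null
python3 -m creep '[{"x":0,"y":0,"z":0,"rx":0,"ry":0,"rz":0,"grip":0.6},{"x":0,"y":0,"z":0,"rx":0,"ry":0,"rz":0,"grip":0.6},{"x":0,"y":0,"z":0,"rx":0,"ry":0,"rz":0,"grip":0.6},{"x":0,"y":0,"z":0,"rx":0,"ry":0,"rz":0,"grip":0.6},{"x":0,"y":0,"z":0,"rx":0,"ry":0,"rz":0,"grip":0.6},{"x":0,"y":0,"z":0,"rx":0,"ry":0,"rz":0,"grip":0.6},{"x":0,"y":0,"z":0,"rx":0,"ry":0,"rz":0,"grip":0.6},{"x":0,"y":0,"z":0,"rx":0,"ry":0,"rz":0,"grip":0.6},{"x":0,"y":0,"z":0,"rx":0,"ry":0,"rz":0,"grip":0.6},{"x":0,"y":0,"z":0,"rx":0,"ry":0,"rz":0,"grip":0.6}]' | grep contact
python3 - <<'E'
from h import *
to(.414,.3324,-.024,-90)
E
```

```text
contact_force: [1.0, -0.0, 0.4]
at [0.4141 0.3326 0.0202] closing -90.16 tilt [-0. -0. -1.] | shift [-0.1  0.2 44.2] rz -0.16 t 41.6 q6 2.06 op 0.598 F [ 1.  -0.   0.4]
```

```bash
python3 -m creep '[{"x":0,"y":0,"z":10,"rx":0,"ry":0,"rz":0,"grip":0.6},{"x":0,"y":0,"z":12,"rx":0,"ry":0,"rz":0,"grip":0.6},{"x":0,"y":0,"z":12,"rx":0,"ry":0,"rz":0,"grip":0.6},{"x":0,"y":0,"z":7,"rx":0,"ry":0,"rz":0,"grip":0.6},{"x":0,"y":0,"z":3,"rx":0,"ry":0,"rz":0,"grip":0.6},{"x":0,"y":0,"z":0,"rx":0,"ry":0,"rz":0,"grip":0.6},{"x":0,"y":0,"z":0,"rx":0,"ry":0,"rz":0,"grip":0.4},{"x":0,"y":0,"z":0,"rx":0,"ry":0,"rz":0,"grip":0},{"x":0,"y":0,"z":0,"rx":0,"ry":0,"rz":0,"grip":0},{"x":0,"y":0,"z":0,"rx":0,"ry":0,"rz":0,"grip":0}]' 40
python3 -m creep '[{"x":0,"y":0,"z":0,"rx":0,"ry":0,"rz":0,"grip":0},{"x":0,"y":0,"z":0,"rx":0,"ry":0,"rz":0,"grip":0},{"x":0,"y":0,"z":0,"rx":0,"ry":0,"rz":0,"grip":0},{"x":0,"y":0,"z":0,"rx":0,"ry":0,"rz":0,"grip":0},{"x":0,"y":0,"z":-6,"rx":0,"ry":0,"rz":0,"grip":0},{"x":0,"y":0,"z":-15,"rx":0,"ry":0,"rz":0,"grip":0},{"x":0,"y":0,"z":-25,"rx":0,"ry":0,"rz":0,"grip":0},{"x":0,"y":0,"z":-25,"rx":0,"ry":0,"rz":0,"grip":0},{"x":0,"y":0,"z":-15,"rx":0,"ry":0,"rz":0,"grip":0},{"x":0,"y":0,"z":0,"rx":0,"ry":0,"rz":0,"grip":0}]'
python3 - <<'E'
from h import *
to(.5772,.2298,.06,2.3)
E
```

```text
time: 42.47
eef_pos: [0.4147, 0.333, -0.0231]
tcp_rot: [1.0, -0.001, 0.001, -0.0]
contact_force: [-0.3, 0.1, -0.4]
opening: 0.224
finger_force: 41.5
time: 43.3
eef_pos: [0.4162, 0.3338, 0.0658]
tcp_rot: [1.0, -0.001, 0.003, -0.002]
contact_force: [0.4, 0.1, -1.8]
opening: 0.224
finger_force: 41.5
at [0.4162 0.3338 0.0658] closing -90.14 tilt [ 0.006   0.0031 -1.    ] | shift [161.2 103.6   6.5] rz 87.56 t 43.3 q6 2.06 op 0.224 F [ 0.4  0.1 -1.8]
```

```bash
python3 -m creep '[{"x":10,"y":6,"z":0,"rx":0,"ry":0,"rz":0,"grip":0},{"x":27,"y":17,"z":0,"rx":0,"ry":0,"rz":0,"grip":0},{"x":27,"y":17,"z":0,"rx":0,"ry":0,"rz":0,"grip":0},{"x":27,"y":17,"z":0,"rx":0,"ry":0,"rz":0,"grip":0},{"x":27,"y":17,"z":0,"rx":0,"ry":0,"rz":0,"grip":0},{"x":27,"y":17,"z":0,"rx":0,"ry":0,"rz":0,"grip":0},{"x":18,"y":12,"z":0,"rx":0,"ry":0,"rz":0,"grip":0},{"x":0,"y":0,"z":0,"rx":0,"ry":0,"rz":-7,"grip":0},{"x":0,"y":0,"z":0,"rx":0,"ry":0,"rz":-7,"grip":0},{"x":0,"y":0,"z":0,"rx":0,"ry":0,"rz":-7,"grip":0}]' >/dev/null
python3 -m creep '[{"x":0,"y":0,"z":0,"rx":0,"ry":0,"rz":-7,"grip":0},{"x":0,"y":0,"z":0,"rx":0,"ry":0,"rz":-7,"grip":0},{"x":0,"y":0,"z":0,"rx":0,"ry":0,"rz":-7,"grip":0},{"x":0,"y":0,"z":0,"rx":0,"ry":0,"rz":-7,"grip":0},{"x":0,"y":0,"z":0,"rx":0,"ry":0,"rz":-7,"grip":0},{"x":0,"y":0,"z":0,"rx":0,"ry":0,"rz":-7,"grip":0},{"x":0,"y":0,"z":0,"rx":0,"ry":0,"rz":-7,"grip":0},{"x":0,"y":0,"z":0,"rx":0,"ry":0,"rz":-7,"grip":0},{"x":0,"y":0,"z":0,"rx":0,"ry":0,"rz":-7,"grip":0},{"x":0,"y":0,"z":0,"rx":0,"ry":0,"rz":-7,"grip":0}]' >/dev/null
python3 -m creep '[{"x":0,"y":0,"z":0,"rx":0,"ry":0,"rz":-1.5,"grip":0},{"x":0,"y":0,"z":0,"rx":0,"ry":0,"rz":0,"grip":0},{"x":0,"y":0,"z":0,"rx":0,"ry":0,"rz":0,"grip":0},{"x":0,"y":0,"z":0,"rx":0,"ry":0,"rz":0,"grip":0},{"x":0,"y":0,"z":0,"rx":0,"ry":0,"rz":0,"grip":0},{"x":0,"y":0,"z":0,"rx":0,"ry":0,"rz":0,"grip":0},{"x":0,"y":0,"z":0,"rx":0,"ry":0,"rz":0,"grip":0},{"x":0,"y":0,"z":0,"rx":0,"ry":0,"rz":0,"grip":0},{"x":0,"y":0,"z":0,"rx":0,"ry":0,"rz":0,"grip":0},{"x":0,"y":0,"z":0,"rx":0,"ry":0,"rz":0,"grip":0}]' | grep open
python3 - <<'E'
from h import *
to(.5772,.2298,-.019,2.3)
import cv2
c=optics.read_camera("top"); i=c["color"]
m=cv2.inRange(cv2.cvtColor(cv2.imread("pics/t7.png"),cv2.COLOR_BGR2HSV),(8,90,100),(22,200,255)) # pale handle/cork
n=cv2.resize(i[140:230,140:250],None,fx=3.6,fy=3.6,interpolation=cv2.INTER_CUBIC)
b=cv2.resize(optics.read_camera("scene")["color"][110:230,350:500],(390,324),interpolation=cv2.INTER_CUBIC)
cv2.imwrite("pics/s8.png",np.hstack([n,b]))
E
```

```text
opening: 0.224
at [0.5768 0.2292 0.0623] closing 2.35 tilt [ 2.e-04  1.e-04 -1.e+00] | shift [ 0.5  0.4 81.3] rz 0.05 t 45.8 q6 0.17 op 0.224 F [-0.   0.7  0.8]
```

View pics/s8.png

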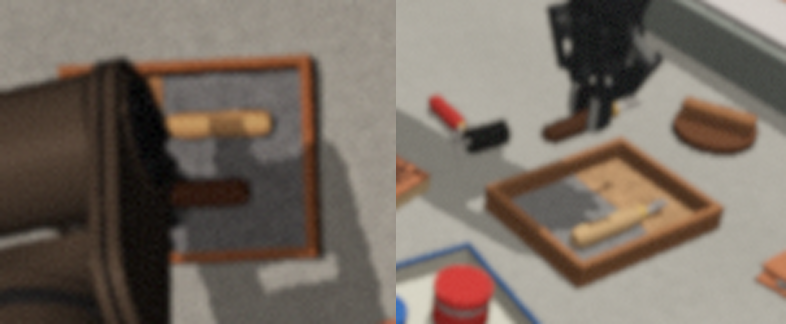

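Light gouge lies flat in the tray with its blade toward the cork, handle end at left-panel (270,123). Dark gouge is held parallel, with its handle end at (248,192). I'll check blade positions before lowering.

```bash
python3 - <<'E'
from h import *
c=optics.read_camera("top")
u=np.radians(92.3);y=np.array([np.cos(u),np.sin(u)]);x=np.array([y[1],-y[0]]);o=np.array([.6051,.2319])
for n,p,z in(("light end",(271,123),.014),("cork edge",(162,100),.004),("dark end",(249,192),.098),("inner -y wall floor",(306,150),.015)):
    w=ray(c,crop(p,3.6,(140,140)),z)-o; print(n,(w@x).round(4),(w@y).round(4))
E
```

```text
light end 0.0267 -0.0549
cork edge 0.0485 0.025
dark end -0.0299 -0.0563
inner -y wall floor 0.0059 -0.0794
```

```bash
python3 -m creep '[{"x":2,"y":0,"z":10,"rx":0,"ry":0,"rz":0,"grip":0},{"x":0,"y":0,"z":20,"rx":0,"ry":0,"rz":0,"grip":0},{"x":0,"y":0,"z":20,"rx":0,"ry":0,"rz":0,"grip":0},{"x":0,"y":0,"z":15,"rx":0,"ry":0,"rz":0,"grip":0},{"x":0,"y":0,"z":8,"rx":0,"ry":0,"rz":0,"grip":0},{"x":0,"y":0,"z":4,"rx":0,"ry":0,"rz":0,"grip":0},{"x":0,"y":0,"z":1,"rx":0,"ry":0,"rz":0,"grip":0},{"x":0,"y":0,"z":0,"rx":0,"ry":0,"rz":0,"grip":0},{"x":0,"y":0,"z":0,"rx":0,"ry":0,"rz":0,"grip":0},{"x":0,"y":0,"z":0,"rx":0,"ry":0,"rz":0,"grip":0}]'
python3 -m creep '[{"x":0,"y":0,"z":1,"rx":0,"ry":0,"rz":0,"grip":0},{"x":0,"y":0,"z":1,"rx":0,"ry":0,"rz":0,"grip":0},{"x":0,"y":0,"z":1,"rx":0,"ry":0,"rz":0,"grip":0},{"x":0,"y":0,"z":1,"rx":0,"ry":0,"rz":0,"grip":0},{"x":0,"y":0,"z":0,"rx":0,"ry":0,"rz":0,"grip":0},{"x":0,"y":0,"z":0,"rx":0,"ry":0,"rz":0,"grip":0},{"x":0,"y":0,"z":0,"rx":0,"ry":0,"rz":0,"grip":0},{"x":0,"y":0,"z":0,"rx":0,"ry":0,"rz":0,"grip":0},{"x":0,"y":0,"z":0,"rx":0,"ry":0,"rz":0,"grip":0},{"x":0,"y":0,"z":0,"rx":0,"ry":0,"rz":0,"grip":0}]'
```

```text
time: 46.78
eef_pos: [0.5777, 0.2314, -0.0146]
tcp_rot: [0.692, 0.721, 0.001, 0.001]
contact_force: [-0.5, 1.0, -0.9]
opening: 0.224
finger_force: 41.5
time: 47.62
eef_pos: [0.5769, 0.2313, -0.0191]
tcp_rot: [0.692, 0.721, 0.0, 0.0]
contact_force: [-1.9, -0.3, 6.0]
opening: 0.219
finger_force: 42.2
```

```bash
python3 -m creep '[{"x":0,"y":0,"z":0,"rx":0,"ry":0,"rz":0,"grip":0.28},{"x":0,"y":0,"z":0,"rx":0,"ry":0,"rz":0,"grip":0.32},{"x":0,"y":0,"z":0,"rx":0,"ry":0,"rz":0,"grip":0.36},{"x":0,"y":0,"z":0,"rx":0,"ry":0,"rz":0,"grip":0.36},{"x":0,"y":0,"z":0,"rx":0,"ry":0,"rz":0,"grip":0.36},{"x":0,"y":0,"z":-5,"rx":0,"ry":0,"rz":0,"grip":0.36},{"x":0,"y":0,"z":-20,"rx":0,"ry":0,"rz":0,"grip":0.36},{"x":0,"y":0,"z":-30,"rx":0,"ry":0,"rz":0,"grip":0.36},{"x":0,"y":0,"z":-30,"rx":0,"ry":0,"rz":0,"grip":0.6},{"x":0,"y":0,"z":0,"rx":0,"ry":0,"rz":7,"grip":0.6}]' 60 >/dev/null
python3 -m creep '[{"x":0,"y":0,"z":0,"rx":0,"ry":0,"rz":7,"grip":0.6},{"x":0,"y":0,"z":0,"rx":0,"ry":0,"rz":7,"grip":0.6},{"x":0,"y":0,"z":0,"rx":0,"ry":0,"rz":7,"grip":0.6},{"x":0,"y":0,"z":0,"rx":0,"ry":0,"rz":7,"grip":0.6},{"x":0,"y":0,"z":0,"rx":0,"ry":0,"rz":7,"grip":0.6},{"x":0,"y":0,"z":0,"rx":0,"ry":0,"rz":7,"grip":0.6},{"x":0,"y":0,"z":0,"rx":0,"ry":0,"rz":7,"grip":0.6},{"x":0,"y":0,"z":0,"rx":0,"ry":0,"rz":7,"grip":0.6},{"x":0,"y":0,"z":0,"rx":0,"ry":0,"rz":7,"grip":0.6},{"x":0,"y":0,"z":0,"rx":0,"ry":0,"rz":7,"grip":0.6}]' >/dev/null
python3 -m creep '[{"x":0,"y":0,"z":0,"rx":0,"ry":0,"rz":7,"grip":0.6},{"x":0,"y":0,"z":0,"rx":0,"ry":0,"rz":7,"grip":0.6},{"x":0,"y":0,"z":0,"rx":0,"ry":0,"rz":2.5,"grip":0.6},{"x":0,"y":0,"z":0,"rx":0,"ry":0,"rz":0,"grip":0.6},{"x":0,"y":0,"z":0,"rx":0,"ry":0,"rz":0,"grip":0.6},{"x":0,"y":0,"z":0,"rx":0,"ry":0,"rz":0,"grip":0.6},{"x":0,"y":0,"z":0,"rx":0,"ry":0,"rz":0,"grip":0.6},{"x":0,"y":0,"z":0,"rx":0,"ry":0,"rz":0,"grip":0.6},{"x":0,"y":0,"z":0,"rx":0,"ry":0,"rz":0,"grip":0.6},{"x":0,"y":0,"z":0,"rx":0,"ry":0,"rz":0,"grip":0.6}]' | grep contact
python3 - <<'E'
from h import *
to(.4038,.1978,.035,-91.2)
E
```

```text
contact_force: [-0.2, -0.5, 0.1]
at [0.5767 0.2312 0.0651] closing -91.14 tilt [-1.e-04 -0.e+00 -1.e+00] | shift [-172.2   36.8   30.1] rz 0.06 t 50.1 q6 1.81 op 0.603 F [-0.2 -0.5  0.1]
```

```bash
python3 -m creep '[{"x":-14,"y":3,"z":0,"rx":0,"ry":0,"rz":0,"grip":0.6},{"x":-30,"y":6.5,"z":0,"rx":0,"ry":0,"rz":0,"grip":0.6},{"x":-30,"y":6.5,"z":0,"rx":0,"ry":0,"rz":0,"grip":0.6},{"x":-30,"y":6.5,"z":0,"rx":0,"ry":0,"rz":0,"grip":0.6},{"x":-30,"y":6.5,"z":0,"rx":0,"ry":0,"rz":0,"grip":0.6},{"x":-26,"y":5,"z":0,"rx":0,"ry":0,"rz":0,"grip":0.6},{"x":-12,"y":3,"z":10,"rx":0,"ry":0,"rz":0,"grip":0.6},{"x":0,"y":0,"z":20,"rx":0,"ry":0,"rz":0,"grip":0.6},{"x":0,"y":0,"z":0,"rx":0,"ry":0,"rz":0,"grip":0.6},{"x":0,"y":0,"z":0,"rx":0,"ry":0,"rz":0,"grip":0.6}]' 60
python3 - <<'E'
from h import *
to(.4038,.1978,-.024,-91.2)
E
```

```text
time: 50.95
eef_pos: [0.4032, 0.1975, 0.0347]
tcp_rot: [1.0, -0.01, -0.001, 0.0]
contact_force: [-0.2, 0.5, 0.6]
opening: 0.596
finger_force: 0.0
at [0.4032 0.1975 0.0347] closing -91.15 tilt [-1.9e-03 -4.0e-04 -1.0e+00] | shift [ 0.7 -0.3 58.7] rz 0.05 t 51.0 q6 1.82 op 0.596 F [-0.2  0.5  0.6]
```

```bash
python3 -m creep '[{"x":0,"y":0,"z":13,"rx":0,"ry":0,"rz":0,"grip":0.6},{"x":0,"y":0,"z":18,"rx":0,"ry":0,"rz":0,"grip":0.6},{"x":0,"y":0,"z":15,"rx":0,"ry":0,"rz":0,"grip":0.6},{"x":0,"y":0,"z":9,"rx":0,"ry":0,"rz":0,"grip":0.6},{"x":0,"y":0,"z":3.5,"rx":0,"ry":0,"rz":0,"grip":0.6},{"x":0,"y":0,"z":0,"rx":0,"ry":0,"rz":0,"grip":0.6},{"x":0,"y":0,"z":0,"rx":0,"ry":0,"rz":0,"grip":0.4},{"x":0,"y":0,"z":0,"rx":0,"ry":0,"rz":0,"grip":0},{"x":0,"y":0,"z":0,"rx":0,"ry":0,"rz":0,"grip":0},{"x":0,"y":0,"z":0,"rx":0,"ry":0,"rz":0,"grip":0}]' 60
python3 -m creep '[{"x":0,"y":0,"z":0,"rx":0,"ry":0,"rz":0,"grip":0},{"x":0,"y":0,"z":0,"rx":0,"ry":0,"rz":0,"grip":0},{"x":0,"y":0,"z":0,"rx":0,"ry":0,"rz":0,"grip":0},{"x":0,"y":0,"z":-4,"rx":0,"ry":0,"rz":0,"grip":0},{"x":0,"y":0,"z":-10,"rx":0,"ry":0,"rz":0,"grip":0},{"x":0,"y":0,"z":-20,"rx":0,"ry":0,"rz":0,"grip":0},{"x":0,"y":0,"z":-25,"rx":0,"ry":0,"rz":0,"grip":0},{"x":0,"y":0,"z":-25,"rx":0,"ry":0,"rz":0,"grip":0},{"x":0,"y":0,"z":-15,"rx":0,"ry":0,"rz":0,"grip":0},{"x":0,"y":0,"z":0,"rx":0,"ry":0,"rz":0,"grip":0}]'
python3 - <<'E'
from h import *
to(.55,-.1,.1,-91.2)
to(.6234,-.2702,.1,-91.2)
E
```

```text
time: 51.78
eef_pos: [0.4052, 0.198, -0.0221]
tcp_rot: [1.0, -0.01, 0.001, -0.0]
contact_force: [-1.0, -1.0, 4.7]
opening: 0.214
finger_force: 58.6
time: 52.62
eef_pos: [0.4067, 0.1984, 0.0798]
tcp_rot: [1.0, -0.01, 0.004, -0.001]
contact_force: [0.8, 0.1, 0.2]
opening: 0.217
finger_force: 58.7
at [0.4067 0.1984 0.0798] closing -91.14 tilt [ 0.0081  0.0019 -1.    ] | shift [149.3 295.4 -19.6] rz 0.06 t 52.6 q6 1.82 op 0.217 F [0.8 0.1 0.2]
at [0.4067 0.1984 0.0798] closing -91.14 tilt [ 0.0081  0.0019 -1.    ] | shift [226.1 464.1 -19.3] rz 0.06 t 52.6 q6 1.82 op 0.217 F [0.8 0.1 0.2]
```

```bash
python3 -m creep '[{"x":6,"y":12,"z":0,"rx":0,"ry":0,"rz":0,"grip":0},{"x":12,"y":24,"z":0,"rx":0,"ry":0,"rz":0,"grip":0},{"x":16,"y":33,"z":0,"rx":0,"ry":0,"rz":0,"grip":0},{"x":16,"y":33,"z":0,"rx":0,"ry":0,"rz":0,"grip":0},{"x":16,"y":33,"z":0,"rx":0,"ry":0,"rz":0,"grip":0},{"x":16,"y":33,"z":0,"rx":0,"ry":0,"rz":0,"grip":0},{"x":16,"y":33,"z":0,"rx":0,"ry":0,"rz":0,"grip":0},{"x":16,"y":33,"z":0,"rx":0,"ry":0,"rz":0,"grip":0},{"x":16,"y":33,"z":0,"rx":0,"ry":0,"rz":0,"grip":0},{"x":16,"y":33,"z":0,"rx":0,"ry":0,"rz":0,"grip":0}]' >/dev/null
python3 -m creep '[{"x":16,"y":33,"z":0,"rx":0,"ry":0,"rz":0,"grip":0},{"x":16,"y":33,"z":0,"rx":0,"ry":0,"rz":0,"grip":0},{"x":16,"y":33,"z":0,"rx":0,"ry":0,"rz":0,"grip":0},{"x":16,"y":33,"z":0,"rx":0,"ry":0,"rz":0,"grip":0},{"x":12,"y":24,"z":0,"rx":0,"ry":0,"rz":0,"grip":0},{"x":6,"y":9,"z":0,"rx":0,"ry":0,"rz":-3,"grip":0},{"x":0,"y":0,"z":0,"rx":0,"ry":0,"rz":-6,"grip":0},{"x":0,"y":0,"z":0,"rx":0,"ry":0,"rz":-7,"grip":0},{"x":0,"y":0,"z":0,"rx":0,"ry":0,"rz":-7,"grip":0},{"x":0,"y":0,"z":0,"rx":0,"ry":0,"rz":-7,"grip":0}]' >/dev/null
python3 -m creep '[{"x":0,"y":0,"z":0,"rx":0,"ry":0,"rz":-7,"grip":0},{"x":0,"y":0,"z":0,"rx":0,"ry":0,"rz":-7,"grip":0},{"x":0,"y":0,"z":0,"rx":0,"ry":0,"rz":-7,"grip":0},{"x":0,"y":0,"z":0,"rx":0,"ry":0,"rz":-7,"grip":0},{"x":0,"y":0,"z":0,"rx":0,"ry":0,"rz":-7,"grip":0},{"x":0,"y":0,"z":0,"rx":0,"ry":0,"rz":-7,"grip":0},{"x":0,"y":0,"z":0,"rx":0,"ry":0,"rz":-7,"grip":0},{"x":0,"y":0,"z":0,"rx":0,"ry":0,"rz":-7,"grip":0},{"x":0,"y":0,"z":0,"rx":0,"ry":0,"rz":-6,"grip":0},{"x":0,"y":0,"z":0,"rx":0,"ry":0,"rz":-3.5,"grip":0}]' >/dev/null
python3 -m creep '[{"x":0,"y":0,"z":0,"rx":0,"ry":0,"rz":0,"grip":0},{"x":0,"y":0,"z":0,"rx":0,"ry":0,"rz":0,"grip":0},{"x":0,"y":0,"z":0,"rx":0,"ry":0,"rz":0,"grip":0},{"x":0,"y":0,"z":0,"rx":0,"ry":0,"rz":0,"grip":0},{"x":0,"y":0,"z":0,"rx":0,"ry":0,"rz":0,"grip":0},{"x":0,"y":0,"z":0,"rx":0,"ry":0,"rz":0,"grip":0},{"x":0,"y":0,"z":0,"rx":0,"ry":0,"rz":0,"grip":0},{"x":0,"y":0,"z":0,"rx":0,"ry":0,"rz":0,"grip":0},{"x":0,"y":0,"z":0,"rx":0,"ry":0,"rz":0,"grip":0},{"x":0,"y":0,"z":0,"rx":0,"ry":0,"rz":0,"grip":0}]'
python3 - <<'E'
from h import *
to(.6234,-.2702,-.018,4.5)
import cv2
i=optics.read_camera("top")["color"]; j=optics.read_camera("scene")["color"]
print(j.shape); cv2.imwrite("pics/full_t9.png",i); cv2.imwrite("pics/full_s9.png",j)
E
```

```text
time: 55.95
eef_pos: [0.6226, -0.2719, 0.0757]
tcp_rot: [0.68, 0.733, 0.0, 0.0]
contact_force: [-0.2, -0.3, -1.4]
opening: 0.215
finger_force: 58.7
at [ 0.6226 -0.2719  0.0757] closing 4.34 tilt [ 1.e-04 -1.e-04 -1.e+00] | shift [ 1.6  0.9 93.7] rz -0.16 t 56.0 q6 -0.64 op 0.215 F [-0.2 -0.3 -1.4]
(400, 640, 3)
```

```bash
python3 -m creep '[{"x":1.5,"y":1,"z":12,"rx":0,"ry":0,"rz":0,"grip":0},{"x":0,"y":0,"z":20,"rx":0,"ry":0,"rz":0,"grip":0},{"x":0,"y":0,"z":20,"rx":0,"ry":0,"rz":0,"grip":0},{"x":0,"y":0,"z":15,"rx":0,"ry":0,"rz":0,"grip":0},{"x":0,"y":0,"z":10,"rx":0,"ry":0,"rz":0,"grip":0},{"x":0,"y":0,"z":5,"rx":0,"ry":0,"rz":0,"grip":0},{"x":0,"y":0,"z":3,"rx":0,"ry":0,"rz":0,"grip":0},{"x":0,"y":0,"z":2,"rx":0,"ry":0,"rz":0,"grip":0},{"x":0,"y":0,"z":0,"rx":0,"ry":0,"rz":0,"grip":0},{"x":0,"y":0,"z":0,"rx":0,"ry":0,"rz":0,"grip":0}]'
python3 -m creep '[{"x":0,"y":0,"z":1,"rx":0,"ry":0,"rz":0,"grip":0},{"x":0,"y":0,"z":1,"rx":0,"ry":0,"rz":0,"grip":0},{"x":0,"y":0,"z":1,"rx":0,"ry":0,"rz":0,"grip":0},{"x":0,"y":0,"z":0.5,"rx":0,"ry":0,"rz":0,"grip":0},{"x":0,"y":0,"z":0,"rx":0,"ry":0,"rz":0,"grip":0},{"x":0,"y":0,"z":0,"rx":0,"ry":0,"rz":0,"grip":0},{"x":0,"y":0,"z":0,"rx":0,"ry":0,"rz":0,"grip":0},{"x":0,"y":0,"z":0,"rx":0,"ry":0,"rz":0,"grip":0},{"x":0,"y":0,"z":0,"rx":0,"ry":0,"rz":0,"grip":0},{"x":0,"y":0,"z":0,"rx":0,"ry":0,"rz":0,"grip":0}]'
```

```text
time: 56.88
eef_pos: [0.6242, -0.2707, -0.0103]
tcp_rot: [0.68, 0.733, 0.0, 0.001]
contact_force: [0.0, -0.7, -0.3]
opening: 0.22
finger_force: 58.7
time: 57.72
eef_pos: [0.6235, -0.2703, -0.0149]
tcp_rot: [0.68, 0.733, 0.0, 0.0]
contact_force: [0.3, 0.1, -1.2]
opening: 0.22
finger_force: 58.7
```

```bash
python3 -m creep '[{"x":0,"y":0,"z":1,"rx":0,"ry":0,"rz":0,"grip":0},{"x":0,"y":0,"z":1,"rx":0,"ry":0,"rz":0,"grip":0},{"x":0,"y":0,"z":1,"rx":0,"ry":0,"rz":0,"grip":0},{"x":0,"y":0,"z":0.5,"rx":0,"ry":0,"rz":0,"grip":0},{"x":0,"y":0,"z":0,"rx":0,"ry":0,"rz":0,"grip":0},{"x":0,"y":0,"z":0,"rx":0,"ry":0,"rz":0,"grip":0},{"x":0,"y":0,"z":0,"rx":0,"ry":0,"rz":0,"grip":0},{"x":0,"y":0,"z":0,"rx":0,"ry":0,"rz":0,"grip":0},{"x":0,"y":0,"z":0,"rx":0,"ry":0,"rz":0,"grip":0},{"x":0,"y":0,"z":0,"rx":0,"ry":0,"rz":0,"grip":0}]'
```

```text
time: 58.55
eef_pos: [0.6235, -0.2703, -0.018]
tcp_rot: [0.68, 0.733, -0.0, -0.0]
contact_force: [-1.8, 1.5, 4.6]
opening: 0.218
finger_force: 59.2
```

```bash
python3 -m creep '[{"x":0,"y":0,"z":0,"rx":0,"ry":0,"rz":0,"grip":0.26},{"x":0,"y":0,"z":0,"rx":0,"ry":0,"rz":0,"grip":0.3},{"x":0,"y":0,"z":0,"rx":0,"ry":0,"rz":0,"grip":0.36},{"x":0,"y":0,"z":0,"rx":0,"ry":0,"rz":0,"grip":0.42},{"x":0,"y":0,"z":0,"rx":0,"ry":0,"rz":0,"grip":0.45},{"x":0,"y":0,"z":0,"rx":0,"ry":0,"rz":0,"grip":0.45},{"x":0,"y":0,"z":-5,"rx":0,"ry":0,"rz":0,"grip":0.45},{"x":0,"y":0,"z":-20,"rx":0,"ry":0,"rz":0,"grip":0.45},{"x":0,"y":0,"z":-35,"rx":0,"ry":0,"rz":0,"grip":0.45},{"x":0,"y":0,"z":-40,"rx":0,"ry":0,"rz":0,"grip":0.45}]' >/dev/null
python3 -m creep '[{"x":0,"y":0,"z":-30,"rx":0,"ry":0,"rz":0,"grip":0.45},{"x":-5,"y":-20,"z":-20,"rx":0,"ry":0,"rz":0,"grip":0.45},{"x":-10,"y":-25,"z":0,"rx":0,"ry":0,"rz":0,"grip":0.45},{"x":-10,"y":-25,"z":0,"rx":0,"ry":0,"rz":0,"grip":0.45},{"x":-10,"y":-25,"z":0,"rx":0,"ry":0,"rz":0,"grip":0.45},{"x":-10,"y":-25,"z":0,"rx":0,"ry":0,"rz":0,"grip":0.45},{"x":-10,"y":-25,"z":0,"rx":0,"ry":0,"rz":0,"grip":0.45},{"x":-5,"y":-15,"z":0,"rx":0,"ry":0,"rz":0,"grip":0.45},{"x":0,"y":0,"z":0,"rx":0,"ry":0,"rz":0,"grip":0.45},{"x":0,"y":0,"z":0,"rx":0,"ry":0,"rz":0,"grip":0.45}]'
python3 - <<'E'
from h import *
import cv2
i=optics.read_camera("top")["color"][130:280,145:425]; j=optics.read_camera("scene")["color"][125:300,170:480]
i=cv2.resize(i,(560,300),interpolation=cv2.INTER_CUBIC); j=cv2.resize(j,(530,300),interpolation=cv2.INTER_CUBIC)
cv2.imwrite("pics/fin.png",np.vstack([cv2.copyMakeBorder(i,0,0,0,0,0),cv2.copyMakeBorder(j,0,0,0,30,0)]))
E
```

```text
time: 60.22
eef_pos: [0.4682, -0.3426, 0.1322]
tcp_rot: [0.68, 0.733, 0.0, 0.0]
contact_force: [-0.0, 0.7, -0.6]
opening: 0.451
finger_force: 0.0
```

View pics/fin.png

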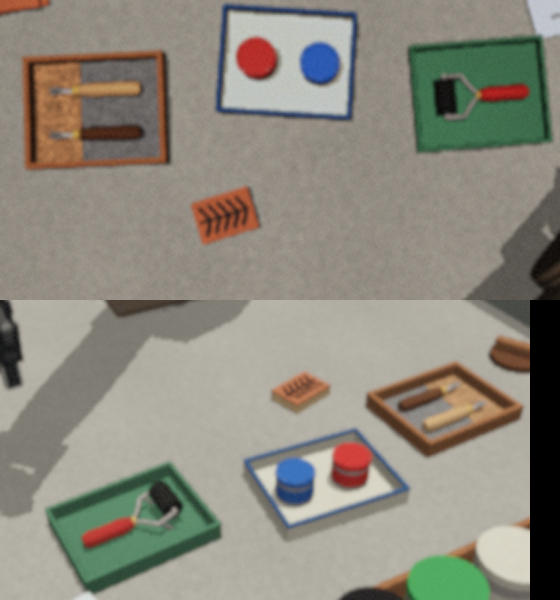

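Everything is in place: gouges parallel with blades on the cork (55–80, 90 and 134), tins upright at (257,57) and (320,62), brayer lying on its stand in the green tray at (480,95), and the block unmoved. The arm is clear, so I'm handing in.

```bash
python3 -c "
from plant import sign_off
print(sign_off())"
```

```text
the job is handed in; nothing more can be done
None
```

The job is handed in at about 60 s: both tins stand upright in the white tray, both gouges lie lengthways with their blades over the cork, and the brayer rests on its stand in the green tray; the block was left where it was, and the bottle was not touched, though it is outside the final picture.

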